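# Build up the two-layer instrument rack and snap its cap home

## Task

Get the instrument rack ready for the steriliser: lay the white separator sheet over the stud onto the rack's lower tray, stack the loaded steel tray squarely on top of it, then press the grey snap cap onto the stud until it clicks, and keep pressing after the force drops until the cap sits fully down on the upper tray. Finish while still holding on: the program ends with the gripper pressing the cap firmly down (around 10 N), not letting go, and the other things on the counter are left where they stand.

Things in the scene. Friction and masses are not known exactly. Their poses are not given: they have to be found in the camera images.
- rack: Fixed aluminium rack with the lower steel instrument tray built in. Origin: centre of its underside on the counter; x along its length (roughly away from the robot), y across, z up. Foot 170 x 72 mm, 8 mm high; lower tray above it 160 long x 52 wide, open rim 40 mm above the counter. An upright steel stud rises from its centre.
- stud_tip (a point): Tip of the rack's upright round steel stud, 80 mm above the counter, on the rack's z axis. The stud is 20 mm in diameter; over the top 7 mm it tapers to a 9 mm tip. Four sprung balls stick 3 mm out of its side (26 mm over the balls), centres 67 mm above the counter.
- seat (a point): Point on the stud's axis, 58 mm above the counter: where the cap's underside sits when the sheet and the upper tray are stacked and the cap is fully home.
- sheet: Stiff white plastic separator sheet, 160 x 60 x 6 mm, 70 g, 37 mm hole in the middle, lying flat. Origin: centre of its underside; x along its length, y across; symmetrical end for end. On the rack its underside is 40 mm above the counter. Grip it across its 60 mm width at the middle with the fingertips; the lower tray is narrower, so fingers pass beside it.
- tray: Loaded upper steel tray, 160 x 60 mm, 16 mm high, about 250 g, small instruments fixed inside, a 37 mm hole in the middle with a round hub (49 mm outside), hub top 12 mm above the underside. Origin: centre of its underside; x along its length, y across; symmetrical end for end. Stacked, its underside is 46 mm above the counter. Grip across its 60 mm width.
- cap: Grey plastic snap cap, about 60 g, standing open side down: round skirt 50 mm in diameter, 27 mm high, with a ribbed round knob on top. Origin: centre of its open underside, z up. Mouth 22 mm wide with a 3 mm high lip, wider inside (29 mm, 24 mm deep).
- cap_knob (a point): Centre of the top of the cap's grip knob, 46 mm above its underside; the knob is 30 mm in diameter, 19 mm high. Pushed down the stud, the cap meets the balls about 13 mm above the seat; resistance peaks at some 8 to 14 N, then falls off (the click) about 8 mm above it, the cap pulls itself further down, and lands on the tray's hub at the seat.
- pill_jar: Bystander: small amber jar, 44 mm wide, 60 mm high, beyond the task's things. Origin: centre of its underside.
- tape_roll: Bystander: roll of tape lying flat, 60 mm wide, 25 mm high, beyond the task's things. Origin: centre of its underside.
- ear_drops: Bystander: small white bottle, 32 mm wide, 75 mm high, on the robot's side. Origin: centre of its underside.
- cotton_pot: Bystander: low white pot, 56 mm wide, 45 mm high, on the robot's side. Origin: centre of its underside.
- pen_case: Bystander: small black case, 30 x 90 mm, 22 mm high, beyond the rack. Origin: centre of its underside.
There are look-alikes about, which are no part of the job. Of the things that look like the sheet, take the one that is farthest from the robot's base at the start.

How it is judged (in metres and radians):
On the way, in this order (a step that is already met when the one before it is completed fails the run):
1. the separator sheet lies over the stud on the lower tray (horizontal distance between sheet and seat below 0.012 m and z of sheet in the frame of rack between 0.037 and 0.043 m and angle between sheet's own z axis and vertical below 0.08 rad and angle between the x axis of sheet and the x axis of rack, either way round below 0.2 rad), for 0.2 s.
2. the upper tray is stacked over the stud on the sheet (horizontal distance between tray and seat below 0.012 m and z of tray in the frame of rack between 0.043 and 0.049 m and angle between tray's own z axis and vertical below 0.08 rad and angle between the x axis of tray and the x axis of rack, either way round below 0.2 rad and contact force between sheet and the fingers below 0.1 N), for 0.2 s.
3. the cap has snapped over the stud's balls (horizontal distance between cap and seat below 0.004 m and z of cap in the frame of seat below 0.004 m and angle between cap's own z axis and vertical below 0.1 rad), for 0.1 s.
At the end, for the whole second after the job is handed in: Sheet flat on the lower tray, upper tray flat on it, both centred on the stud within 12 mm and squared with the rack within 0.2 rad; cap level, within 4 mm of the axis and 2 mm of fully seated, and the gripper still presses it onto the tray with more than 4 N through the last second (all of step 1 and horizontal distance between tray and seat below 0.012 m and z of tray in the frame of rack between 0.043 and 0.049 m and angle between each of tray, cap's own z axis and vertical below 0.08 rad and angle between the x axis of tray and the x axis of rack, either way round below 0.2 rad and horizontal distance between cap and seat below 0.004 m and z of cap in the frame of seat between -0.004 and 0.002 m and contact force between cap and tray above 4 N and contact force between cap and the fingers above 2 N and linear speed of cap below 0.02 m/s); the arm keeps its last pose, push and grip.
It fails at once if a bystander is pushed more than 40 mm or knocked over (distance of any of pen_case, pill_jar, tape_roll, ear_drops, cotton_pot from where it was at the start of the episode above 0.04 m or angle between any of pill_jar, ear_drops, cotton_pot's own z axis and vertical above 0.6 rad).
It also fails if it takes over 72 s, if anything falls off the work surface, if the arm or the gripper's body presses on something with over 40 N, if the wrist force passes 120 N, or if a joint passes its speed limit or range.

## Robot

A 6-joint arm with a two-finger parallel gripper is mounted at the origin on the work surface. World frame = base frame: x ahead of the robot, y to its left, z up, the work surface at z = 0. Lengths are in mm, angles in rad, forces in N, time in s.
With the tool pointing down it reaches from about 350 to 775 mm from the base axis. Payload 7.3 kg.
Tool frame: the origin (TCP) lies midway between the tips of the shut fingers; the grasp point (between the pads) lies 19 mm behind it; x points along the fingers, y is the direction in which the jaws open and shut, and the axes are right-handed (so a half turn about x gives the same grasp; the last joint's range is limited). The gripper opens to 92 mm and grips with 3 to 60 N. Pads are 19 mm wide; open, the fingers measure 130 mm over their backs; the gripper's body (75 mm by 190 mm) begins 47 mm behind the grasp point.
Start: joints at [-1.332, 0.342, 1.524, -0, 1.275, -0.146], TCP at [197.095, -486.623, 192.741] pointing down, gripper open.
Joint ranges: [-2.53, 2.53], [-0.77, 2.02], [0.04, 2.7], [-1, 4.14], [0.28, 2.66], [-3.11, 3.11]. Speed limits (rad/s): [2.57, 2.57, 3.14, 3.14, 3.14, 3.14].

## Interface

Orientations are given as [roll, pitch, yaw] about the fixed x, y, z axes, in that order (R = Rz(yaw) Ry(pitch) Rx(roll)).
In Python, from plant import bot gives the robot as it stands. The module is installed in compiled form; this text tells all that it offers.
- The arm moves only by the shell command python3 -m handwheel 'ROWS' [OPENING]. ROWS is JSON, a list that holds one entry, the list of rows, each a list of 4 numbers: the shift along the tool's x, y, z in cm, then the turn about the tool's x in rad. A call has 1 to 8 rows; each row shifts and turns the commanded pose from where the row before left it, along the tool's axes as they then stand; what a row does not reach is not made up. A row lasts 1/12 s, in which the tool goes at most 41.7 mm and 7.16 degrees, less where a joint would pass 70% of its speed; a pose out of reach is approached as far as the arm can. A call is refused whole if a number of a shift passes 4.17 or a number of a turn 0.125, either way. A call with a gripper value outside its range is refused whole. OPENING is the opening, from 0 (shut) to 1 (fully open), set as the call begins (- or left out, the last holds). The fingers move at their own pace and stop on an object; the grip force is fixed at half the most. Time passes only in rows, so rows that do not move let the fingers close. It gives the time, the measured TCP pose, the force and the opening at its end, in the units of the state.
- bot.get_obs(): the state, without advancing time (a new reading comes with each control period).
- bot.capture(name): name is "side" or "top" or "wrist"; returns (picture, depth): 480x640x3 uint8, red, green, blue; 480x640 float32, mm along the optical axis (not along the pixel's ray), 0 where there is no reading.
- bot.camera_model(name): a dict with "fx", "fy", "cx", "cy" (pixels), "dist_coeffs" ([k1, k2, p1, p2, k3] as OpenCV has them; the pictures are not rectified), "position" and "rotation" of the camera in the world. Camera axes: x right, y down, z forward; pixel columns grow to the right and rows downward; lengths in mm; the calibration is good to about 2 mm. A picture is of the moment at which its call begins: read the wrist's pose just before it. camera_model takes no time and is no camera call; for the wrist camera it gives the pose at the moment of the call.
- bot.close_job(): hands the job in, once; it reports no verdict.
Trained networks look in the newest picture that a camera, given by its name, has taken for a name from the list of things; names that differ only in an ending like _2 or _b are one class to them, and where a whole thing is asked for, a point or a joint stands for the part that bears it (a point fixed in the world has none). Each returns a list of dicts, best first, with "conf" (0 to 1); they miss things now and then, are a little off and sometimes report something else, mostly with a low value. They report only what shows in the picture. A call takes as long as a camera call. They do not tell look-alikes from the thing itself.
- bot.find_in(camera, label): "bbox" ([left, top, width, height] in pixels, round what is visible of it).
- bot.spot_point(camera, label): "point" ([column, row] in pixels: a listed point, or the origin of a listed thing).
The state is a dict: "time": time; "joint_positions": joint angles; "dq": joint speeds; "tau": joint torques, N m; "tool_pos": TCP position; "tcp_rot": TCP orientation; "contact_force": force on the tool from outside, world axes, zero at the start; "moment": the same for the moment, N m; "grip_width": finger opening in mm.
Only numpy, scipy, OpenCV 4.12 (cv2) and the standard library are available. Lean on these libraries where they do the work, as an engineer would, in place of code of your own. Each camera call takes 0.05 s, during which the arm holds its last target.

## Working session

There is one attempt and no reset: what is moved stays moved. The work goes in short steps, Python scripts to look and compute and a shell command to move; the robot and the scene stay as the last step left them, time stands still between calls to the robot, and variables do not carry over. Pictures are saved under pics/ and viewed, and the job is handed in when it is done.

```bash
mkdir -p pics
cat > h.py <<'E'
import numpy as np, cv2
from plant import bot
def save(n,im): cv2.imwrite(f'pics/{n}.png',cv2.cvtColor(im,cv2.COLOR_RGB2BGR))
def cam(c):
    m=bot.camera_model(c); K=np.array([[m['fx'],0,m['cx']],[0,m['fy'],m['cy']],[0,0,1.]])
    return K,np.array(m['dist_coeffs'],float),np.array(m['position'],float),np.array(m['rotation'],float).reshape(3,3)
def ray(M,uv):
    K,d,p,R=M
    q=cv2.undistortPoints(np.array(uv,float).reshape(-1,1,2),K,d).reshape(-1,2)
    return np.c_[q,np.ones(len(q))]
def atdepth(M,uv,z): # world
    r=ray(M,uv); return M[2]+(r*np.array(z).reshape(-1,1))@M[3].T
def atz(M,uv,z):
    r=ray(M,uv)@M[3].T; s=(z-M[2][2])/r[:,2]; return M[2]+r*s[:,None]
def cloud(M,D):
    v,u=np.mgrid[0:480,0:640]; uv=np.c_[u.ravel(),v.ravel()]
    return atdepth(M,uv,D.ravel()).reshape(480,640,3)
E
python3 - <<'E'
from h import *
for c in ['top','side']:
    im,D=bot.capture(c); save(c+'0',im); np.save(c+'0.npy',D)
    m=bot.camera_model(c); print(c,m)
    M=cam(c)
    for l in ['rack','stud_tip','sheet','tray','cap','cap_knob','pill_jar','tape_roll','ear_drops','cotton_pot','pen_case']:
        print(l,[( [round(x) for x in r['bbox']],round(r['conf'],2)) for r in bot.find_in(c,l)] if l not in('stud_tip','cap_knob') else [( [round(x) for x in r['point']],round(r['conf'],2)) for r in bot.spot_point(c,l)])
print(bot.get_obs())
E
```

```text
top {'fx': 441.1155017493462, 'fy': 441.1155017493462, 'cx': 318.99689767094026, 'cy': 236.4533967200204, 'dist_coeffs': array([-0.09497578,  0.        ,  0.        ,  0.        ,  0.        ]), 'position': array([334.26431374,  63.29413381, 977.83879944]), 'rotation': array([-2.93548502e+00,  2.13776896e-03, -1.65858625e+00])}Traceback (most recent call last):
  File "<stdin>", line 5, in <module>
  File "h.py", line 6, in cam
    return K,np.array(m['dist_coeffs'],float),np.array(m['position'],float),np.array(m['rotation'],float).reshape(3,3)
                                                                            ~~~~~~~~~~~~~~~~~~~~~~~~~~~~~~~~~~~~~^^^^^
ValueError: cannot reshape array of size 3 into shape (3,3)
```

```bash
sed -i 's/np.array(m\[.rotation.\],float).reshape(3,3)/Rot.from_euler("xyz",m["rotation"]).as_matrix()/; 1a from scipy.spatial.transform import Rotation as Rot' h.py
python3 - <<'E'
from h import *
for c in ['top','side']:
    im,D=bot.capture(c); save(c+'0',im); np.save(c+'0.npy',D)
    M=cam(c)
    for l in ['rack','stud_tip','sheet','tray','cap','cap_knob','pill_jar','tape_roll','ear_drops','cotton_pot','pen_case']:
        print(l,[( [round(x) for x in r['bbox']],round(r['conf'],2)) for r in bot.find_in(c,l)] if l not in('stud_tip','cap_knob') else [( [round(x) for x in r['point']],round(r['conf'],2)) for r in bot.spot_point(c,l)])
print(bot.get_obs())
E
```

```text
rack [([356, 178, 43, 75], 0.8)]
stud_tip [([377, 208], 0.88)]
sheet [([170, 226, 45, 70], 0.95), ([328, 272, 37, 74], 0.88), ([121, 335, 74, 50], 0.82)]
tray [([447, 191, 37, 70], 0.91)]
cap [([273, 256, 24, 23], 0.62)]
cap_knob [([281, 264], 0.9)]
pill_jar [([215, 168, 20, 20], 0.65)]
tape_roll [([412, 143, 26, 26], 0.73)]
ear_drops [([231, 317, 20, 18], 0.66)]
cotton_pot [([413, 300, 26, 29], 0.85)]
pen_case [([290, 150, 40, 15], 0.94)]
rack [([306, 206, 63, 36], 0.77)]
stud_tip [([336, 200], 0.9)]
sheet [([233, 375, 92, 58], 0.87), ([346, 255, 70, 40], 0.57), ([196, 297, 78, 44], 0.56)]
tray [([361, 192, 58, 29], 0.6)]
cap [([303, 261, 20, 26], 0.93)]
cap_knob [([316, 265], 0.65), ([322, 328], 0.45), ([425, 251], 0.18)]
pill_jar [([205, 242, 23, 30], 0.6), ([197, 298, 78, 43], 0.56)]
tape_roll [([325, 185, 19, 18], 0.82)]
ear_drops [([317, 301, 16, 35], 0.83), ([324, 186, 18, 17], 0.59)]
cotton_pot [([415, 235, 5, 19], 0.6)]
pen_case [([254, 217, 31, 18], 0.93), ([309, 206, 56, 38], 0.67)]
{'time': 1.25, 'joint_positions': array([-1.33196931e+00,  3.42041124e-01,  1.52408025e+00,  5.84170421e-06,
        1.27539419e+00, -1.46018262e-01]), 'dq': array([-0.00103851, -0.00359835,  0.00041707,  0.00080655,  0.00244616,
       -0.00183606]), 'tau': array([ 5.74281403e-04, -4.31136417e+01, -2.44479543e+01,  7.17216404e-02,
        4.81972145e-02, -4.17727472e-05]), 'tool_pos': array([ 197.11475147, -486.62663019,  192.72605143]), 'tcp_rot': array([ 1.49715572,  1.57071904, -1.25959335]), 'contact_force': array([ 0.09175023, -0.42442616, -0.34608611]), 'moment': array([-0.02271392,  0.0161431 ,  0.03094066]), 'grip_width': 91.47894498109666}
```

View pics/top0.png

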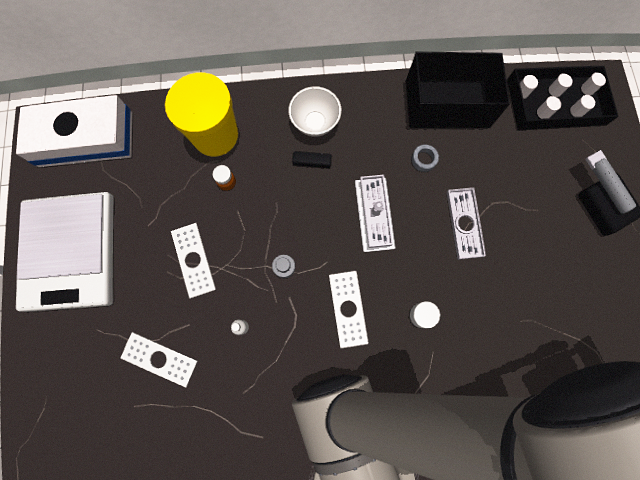

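View pics/side0.png

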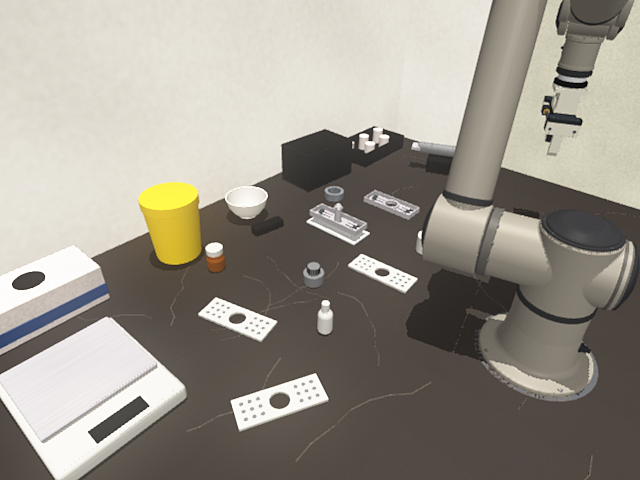

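```bash
cat > m1.py <<'E'
from h import *
M=cam('top'); im=cv2.cvtColor(cv2.imread('pics/top0.png'),cv2.COLOR_BGR2RGB); D=np.load('top0.npy')
C=cloud(M,D)
def rect(bb,z0,z1):
    x,y,w,h=bb; x-=4;y-=4;w+=8;h+=8
    P=C[y:y+h,x:x+w].reshape(-1,3); P=P[(P[:,2]>z0)&(P[:,2]<z1)]
    (c,s,a)=cv2.minAreaRect(P[:,:2].astype(np.float32)); 
    b=cv2.boxPoints((c,s,a)); e=[b[1]-b[0],b[2]-b[1]]; e=max(e,key=lambda v:np.hypot(*v))
    an=np.degrees(np.arctan2(e[1],e[0])); an=(an+90)%180-90
    return np.round(c,1),np.round(s,1),round(an,1),'r',round(np.hypot(*c),1),'zmed',np.round(np.median(P[:,2]),1),len(P)
for n,bb in dict(sA=[170,226,45,70],sB=[328,272,37,74],sC=[121,335,74,50]).items(): print(n,rect(bb,3,15))
print('tray',rect([447,191,37,70],8,25)); print('rack foot+',rect([356,178,43,75],4,45),'rim',rect([356,178,43,75],30,48))
print('stud',atz(M,[377,208],80)); print('knob',atz(M,[281,264],46))
print('table z',np.median(C[380:430,60:100,2]), C[215:230,120:150,2].mean())
print('cap top',rect([273,256,24,23],38,55)); print('cap all',rect([273,256,24,23],18,55))
for n,p,z in [('sA',[193,260],6),('sB',[348,309],6),('sC',[158,360],6),('trayhole',[465,223],12),('jar',[223,173],60),('tape',[425,156],25),('ear',[239,327],75),('pot',[426,315],45),('pen',[312,160],22)]: print(n,atz(M,[p],z).round(0))
E
python3 m1.py
python3 - <<'E'
import cv2
a=cv2.imread('pics/top0.png')
cv2.imwrite('pics/c1.png',cv2.resize(a[150:400,110:500],None,fx=2,fy=2,interpolation=3))
E
```

```text
sA (array([509.4, 336.6]), array([118.8, 178.4]), np.float32(-2.8), 'r', np.float64(610.6), 'zmed', np.float64(6.0), 1741)
sB (array([371.9,   2.6]), array([ 96.7, 174. ]), np.float32(-5.2), 'r', np.float64(371.9), 'zmed', np.float64(5.9), 1791)
sC (array([296.4, 423.3]), array([183.4, 122.2]), np.float32(86.6), 'r', np.float64(516.8), 'zmed', np.float64(6.0), 1884)
tray (array([ 538.7, -287.3]), array([162.6,  62.2]), np.float32(0.5), 'r', np.float64(610.6), 'zmed', np.float64(12.4), 693)
rack foot+ (array([583.4, -89.1]), array([106.4, 182.4]), np.float32(-3.8), 'r', np.float64(590.2), 'zmed', np.float64(27.2), 2246) rim (array([579.2, -81.8]), array([161.1,  53.3]), np.float32(0.6), 'r', np.float64(584.9), 'zmed', np.float64(35.8), 663)
stud [[571.77867011 -78.63661501  80.        ]]
knob [[475.86089909 134.1917069   46.        ]]
table z 0.07975969764822821 7.195841496683753
cap top (array([474.7, 130.1]), array([29.1, 28.8]), np.float32(40.3), 'r', np.float64(492.2), 'zmed', np.float64(46.2), 161)
cap all (array([474.5, 129.6]), array([47.7, 48.1]), np.float32(-4.8), 'r', np.float64(491.9), 'zmed', np.float64(28.7), 406)
sA [[508. 334.   6.]]
sB [[370.  -1.   6.]]
sC [[295. 420.   6.]]
trayhole [[ 537. -286.   12.]]
jar [[687. 247.  60.]]
tape [[ 701. -213.   25.]]
ear [[351. 226.  75.]]
pot [[ 341. -161.   45.]]
pen [[714.  48.  22.]]
```

View pics/c1.png

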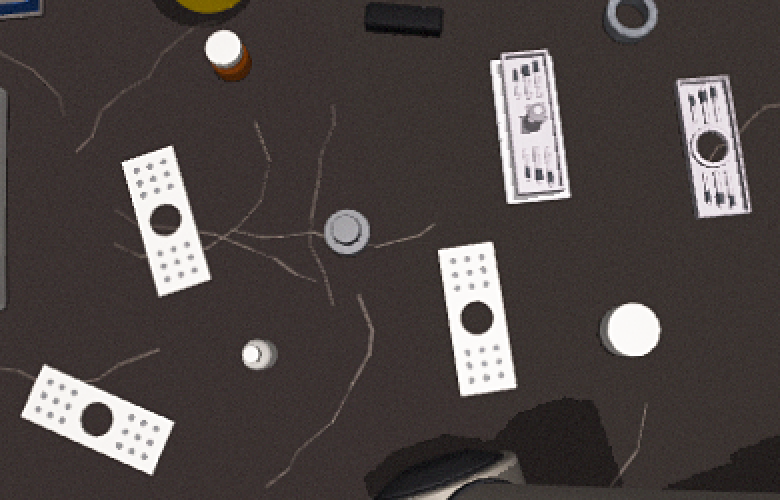

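```bash
cat > m2.py <<'E'
from h import *
M=cam('top'); im=cv2.imread('pics/top0.png')
def mask(bb,z,thr=150):
    x,y,w,h=bb; x-=5;y-=5;w+=10;h+=10
    g=cv2.cvtColor(im,cv2.COLOR_BGR2GRAY)[y:y+h,x:x+w]; m=(g>thr).astype(np.uint8)
    cs,_=cv2.findContours(m,cv2.RETR_EXTERNAL,cv2.CHAIN_APPROX_NONE); c=max(cs,key=cv2.contourArea).reshape(-1,2)+[x,y]
    P=atz(M,c,z)[:,:2].astype(np.float32); c,s,a=cv2.minAreaRect(P); b=cv2.boxPoints((c,s,a)); e=max([b[1]-b[0],b[2]-b[1]],key=lambda v:np.hypot(*v)); an=np.degrees(np.arctan2(e[1],e[0]))
    return np.round(c,1),np.round(s,1),round((an+90)%180-90,2)
print('sheetA',mask([170,226,45,70],6)); print('tray',mask([447,191,37,70],16)); print('rackfoot?',mask([356,178,43,75],8))
E
python3 m2.py
cat > plan.py <<'E'
# usage: plan.py x y z jawdeg|-   -> turn (rad), shift in tool axes after the turn (cm)
import sys
from h import *
o=bot.get_obs(); p=np.array(o['tool_pos']); R=Rot.from_euler('xyz',o['tcp_rot']).as_matrix()
t=np.array([float(a) for a in sys.argv[1:4]])
yaw=np.degrees(np.arctan2(R[1,1],R[0,1])); print('t',o['time'],'tcp',p.round(1),'x',R[:,0].round(3),'jawyaw',round(yaw,2),'q',o['joint_positions'].round(2),'F',np.round(o['contact_force'],1),'w',round(o['grip_width'],1))
turn=0
if sys.argv[4]!='-':
    d=(float(sys.argv[4])-yaw+90)%180-90
    turn=-np.radians(d) # tool x is down
    if len(sys.argv)>5: turn+=float(sys.argv[5])*np.pi
R2=R@Rot.from_rotvec([turn,0,0]).as_matrix()
print('turn',round(turn,4),'shift after turn cm',((t-p)@R2/10).round(3),'shift before turn',((t-p)@R/10).round(3))
E
python3 plan.py 509 336 100 -75; python3 plan.py 573 -80 100 90
```

```text
sheetA (array([509.3, 335.9]), array([161.5,  61.4]), np.float32(13.92))
tray (array([ 538.4, -288.3]), array([160.9,  60.9]), np.float32(0.46))
rackfoot? (array([581.9, -82.5]), array([176.3,  72.6]), np.float32(0.61))
t 1.25 tcp [ 197.1 -486.6  192.7] x [ 0. -0. -1.] jawyaw -67.95 q [-1.33  0.34  1.52  0.    1.28 -0.15] F [ 0.1 -0.4 -0.3] w 91.5
turn 0.123 shift after turn cm [  9.267 -71.388 -51.417] shift before turn [  9.267 -64.538 -59.79 ]
t 1.25 tcp [ 197.1 -486.6  192.7] x [ 0. -0. -1.] jawyaw -67.95 q [-1.33  0.34  1.52  0.    1.28 -0.15] F [ 0.1 -0.4 -0.3] w 91.5
turn 0.3848 shift after turn cm [  9.271 -40.663 -37.588] shift before turn [  9.271 -23.578 -50.105]
```

```bash
python3 -m handwheel '[[[0,0,0,0.07],[0,0,0,0.07]]]' 1; python3 plan.py 450 0 190 -; python3 plan.py 450 0 190 -76
```

```text
time: 1.42
tool_pos: [197.1, -486.6, 192.7]
tcp_rot: [1.048, 1.571, -1.852]
contact_force: [-0.5, 0.0, -0.2]
grip_width: 91.4
t 1.4167 tcp [ 197.1 -486.6  192.7] x [-0. -0. -1.] jawyaw -76.15 q [-1.33  0.34  1.52 -0.    1.28 -0.  ] F [-0.5  0.  -0.2] w 91.4
turn 0 shift after turn cm [  0.27  -41.192 -36.203] shift before turn [  0.27  -41.192 -36.203]
t 1.4167 tcp [ 197.1 -486.6  192.7] x [-0. -0. -1.] jawyaw -76.15 q [-1.33  0.34  1.52 -0.    1.28 -0.  ] F [-0.5  0.  -0.2] w 91.4
turn -0.0026 shift after turn cm [  0.27  -41.096 -36.312] shift before turn [  0.27  -41.192 -36.203]
```

```bash
python3 -m handwheel '[[[0,-2.9,-2.55,0],[0,-2.9,-2.55,0],[0,-2.9,-2.55,0],[0,-2.9,-2.55,0],[0,-2.9,-2.55,0],[0,-2.9,-2.55,0],[0,-2.9,-2.55,0],[0,-2.9,-2.55,0]]]'; python3 -m handwheel '[[[0,-2.9,-2.55,0],[0,-2.9,-2.55,0],[0,-2.9,-2.55,0],[0,-2.9,-2.55,0],[0,-2.9,-2.55,0],[0,-2.9,-2.55,0]]]'; python3 plan.py 500 310 190 -76
```

```text
time: 2.08
tool_pos: [339.2, -210.4, 193.0]
tcp_rot: [2.172, 1.57, -0.726]
contact_force: [1.4, -1.4, -0.3]
grip_width: 91.8
time: 2.58
tool_pos: [445.6, -4.2, 193.0]
tcp_rot: [2.514, 1.57, -0.383]
contact_force: [0.5, -0.9, 1.4]
grip_width: 91.7
t 2.5833 tcp [445.6  -4.2 193. ] x [ 0.001 -0.    -1.   ] jawyaw -75.97 q [-0.18  0.2   1.73 -0.    1.22  1.14] F [ 0.5 -0.9  1.4] w 91.7
turn 0.0006 shift after turn cm [  0.291 -29.176 -12.877] shift before turn [  0.291 -29.169 -12.893]
```

```bash
python3 -m handwheel '[[[0,-3.65,-1.6,0],[0,-3.65,-1.6,0],[0,-3.65,-1.6,0],[0,-3.65,-1.6,0],[0,-3.65,-1.6,0],[0,-3.65,-1.6,0],[0,-3.65,-1.6,0],[0,-3.65,-1.6,0]]]';python3 -m handwheel '[[[0,0,0,0],[0,0,0,0]]]'
cat > look.py <<'E'
import sys
from h import *
n=sys.argv[1]; M=cam('wrist'); im,D=bot.capture('wrist'); save(n,im); np.save(n+'.npy',D); np.save(n+'_M.npy',np.array(M,dtype=object),allow_pickle=True)
print('cam',M[2].round(1),M[3][:,2].round(3), bot.get_obs()['time'])
for a in sys.argv[2:]:
    for r in bot.spot_point('wrist',a)[:3]: print(a,np.round(r['point'],1),round(r['conf'],2))
    for r in bot.find_in('wrist',a)[:3]: print(a,np.round(r['bbox']),round(r['conf'],2))
E
python3 look.py w1 sheet; python3 plan.py 509 336 100 -76
```

```text
time: 3.25
tool_pos: [498.4, 310.2, 192.7]
tcp_rot: [2.411, 1.571, -0.486]
contact_force: [1.1, -1.0, 0.6]
grip_width: 92.1
time: 3.42
tool_pos: [498.0, 309.9, 191.9]
tcp_rot: [0.353, 1.57, -2.541]
contact_force: [-0.0, 0.0, 0.0]
grip_width: 91.9
cam [571.6 328.2 383.4] [-0.274 -0.07  -0.959] 3.4667
sheet [306.3 184.2] 0.76
sheet [142. 283. 120. 118.] 0.98
sheet [272. 102.  61. 156.] 0.7
t 3.5667 tcp [498.4 307.  192.6] x [-0.    -0.001 -1.   ] jawyaw -76.02 q [ 0.42  0.45  1.35 -0.    1.34  1.75] F [0.6 1.  0.1] w 91.5
turn -0.0004 shift after turn cm [ 9.261 -2.558 -1.737] shift before turn [ 9.261 -2.558 -1.736]
```

View pics/w1.png

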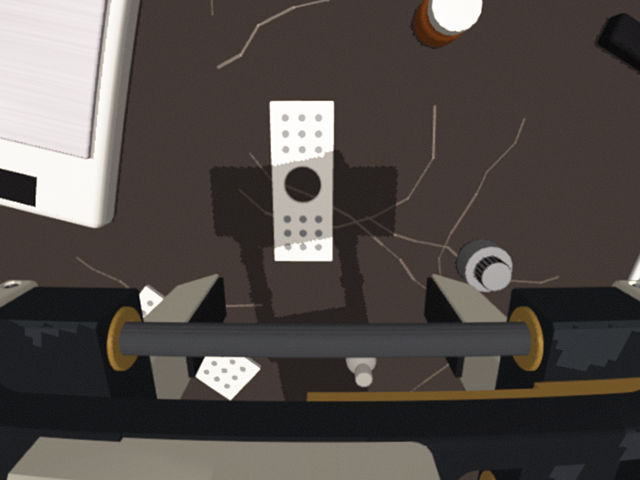

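```bash
cat > m3.py <<'E'
from h import *
import sys
# m3.py pic z thr x0 y0 x1 y1
n,z,thr,x0,y0,x1,y1=[sys.argv[1]]+[float(a) for a in sys.argv[2:]]; x0,y0,x1,y1=map(int,(x0,y0,x1,y1))
M=np.load(n+'_M.npy',allow_pickle=True); g=cv2.cvtColor(cv2.imread(f'pics/{n}.png'),cv2.COLOR_BGR2GRAY)[y0:y1,x0:x1]
m=(g>thr).astype(np.uint8); cs,_=cv2.findContours(m,cv2.RETR_EXTERNAL,cv2.CHAIN_APPROX_NONE); c=max(cs,key=cv2.contourArea).reshape(-1,2)+[x0,y0]
P=atz(M,c,z)[:,:2].astype(np.float32); c,s,a=cv2.minAreaRect(P); b=cv2.boxPoints((c,s,a)); e=max([b[1]-b[0],b[2]-b[1]],key=lambda v:np.hypot(*v)); an=np.degrees(np.arctan2(e[1],e[0]))
print(np.round(c,1),np.round(s,1),round((an+90)%180-90,2))
E
python3 m3.py w1 6 100 250 85 355 275
python3 - <<'E'
from h import *
for i in range(4):
    o=bot.get_obs(); print(o['time'],o['tool_pos'].round(2), cam('wrist')[2].round(2)); bot.capture('wrist')
E
```

```text
[507.6 335.1] [162.2  62.1] 13.82
3.5667 [498.36 307.05 192.64] [571.94 325.07 384.19]
3.6167 [498.49 306.87 192.85] [572.04 324.77 384.43]
3.6667 [498.63 306.83 192.99] [572.11 324.67 384.59]
3.7167 [498.71 306.9  193.07] [572.15 324.71 384.68]
```

```bash
python3 plan.py 508.5 335.5 2 -76
```

```text
t 3.7667 tcp [498.7 307.  193.1] x [ 0. -0. -1.] jawyaw -76.07 q [ 0.42  0.45  1.35 -0.    1.34  1.75] F [-0.3  0.8  0.2] w 91.7
turn -0.0012 shift after turn cm [19.106 -2.528 -1.632] shift before turn [19.106 -2.529 -1.629]
```

```bash
python3 -m handwheel '[[[3,-1.26,-0.81,0],[3,-1.26,-0.81,0],[3,0,0,0],[3,0,0,0],[2,0,0,0],[1,0,0,0],[0,0,0,0],[0,0,0,0]]]'; python3 plan.py 508.5 335.5 2 -76.1;  python3 look.py w2
```

```text
time: 4.43
tool_pos: [508.7, 336.3, 43.4]
tcp_rot: [-3.087, 1.57, 0.299]
contact_force: [0.7, -0.1, -0.2]
grip_width: 91.7
t 4.4333 tcp [508.7 336.3  43.4] x [ 0.001  0.    -1.   ] jawyaw -76.01 q [ 0.46  0.64  1.47 -0.    1.03  1.79] F [ 0.7 -0.1 -0.2] w 91.7
turn 0.0016 shift after turn cm [4.141 0.072 0.038] shift before turn [4.141 0.072 0.038]
cam [582.  354.1 235. ] [-0.273 -0.068 -0.96 ] 4.4833
```

View pics/w2.png

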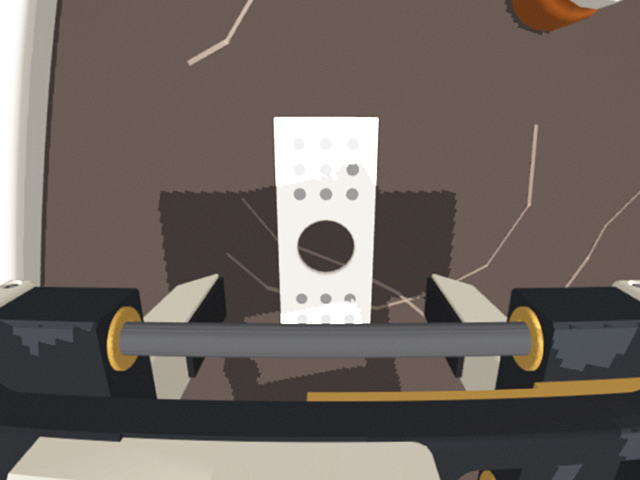

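```bash
python3 - <<'E'
from h import *
M=np.load('w2_M.npy',allow_pickle=True); print(atz(M,[[326,247],[326.5,117.5]],6).round(1)); o=bot.get_obs(); print(o['tool_pos'].round(1))
E
python3 -m handwheel '[[[2,0.05,0,0],[1.2,0,0,0],[0.7,0,0,0],[0.2,0,0,0],[0,0,0,0]]]'; python3 plan.py 508.5 335.5 2 -76.1
```

```text
[[508.7 335.    6. ]
 [585.3 353.9   6. ]]
[509.2 336.7  44.3]
time: 4.9
tool_pos: [508.1, 335.9, 1.6]
tcp_rot: [0.439, 1.57, -2.457]
contact_force: [0.5, 0.4, -0.3]
grip_width: 91.9
t 4.9 tcp [508.1 335.9   1.6] x [-0. -0. -1.] jawyaw -75.98 q [ 0.46  0.69  1.5  -0.    0.95  1.78] F [ 0.5  0.4 -0.3] w 91.9
turn 0.0022 shift after turn cm [-0.04   0.052 -0.025] shift before turn [-0.04   0.052 -0.025]
```

Close on the sheet.

```bash
python3 -m handwheel '[[[0,0,0,0],[0,0,0,0],[0,0,0,0],[0,0,0,0],[0,0,0,0],[0,0,0,0]]]' 0.5;  python3 -m handwheel '[[[-1,0,0,0],[-2,0,0,0],[-3,0,0,0],[-3,0,0,0],[-3,0,0,0],[-2,0,0,0],[0,0,0,0],[0,0,0,0]]]' 0; python3 look.py w3
```

```text
time: 5.4
tool_pos: [508.3, 336.0, 1.8]
tcp_rot: [3.068, 1.571, 0.171]
contact_force: [0.6, 0.1, 0.8]
grip_width: 56.4
time: 6.07
tool_pos: [508.9, 336.3, 143.7]
tcp_rot: [-2.96, 1.567, 0.426]
contact_force: [0.1, -0.2, 0.9]
grip_width: 3.3
cam [581.7 354.  335.5] [-0.271 -0.067 -0.96 ] 6.1167
```

View pics/w3.png

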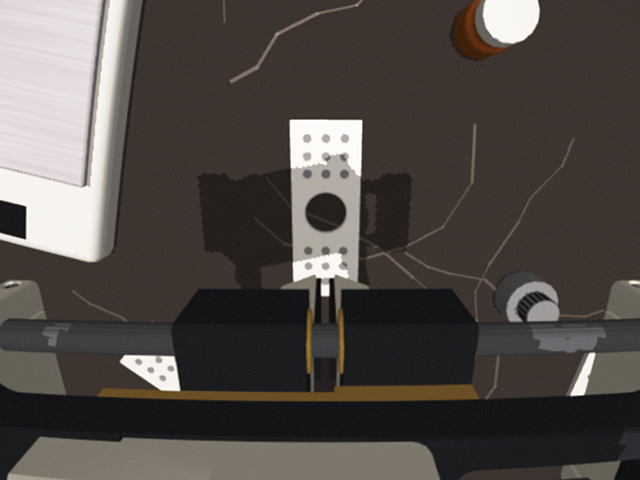

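```bash
python3 -m handwheel '[[[0,0,0,0],[0,0,0,0],[0,0,0,0],[0,0,0,0],[0,0,0,0],[0,0,0,0],[0,0,0,0],[0,0,0,0]]]' 0.8;  python3 plan.py 508.5 335.5 0.5 -76.1; python3 m3.py w3 6 100 275 110 375 280
```

```text
time: 6.78
tool_pos: [508.2, 336.0, 141.6]
tcp_rot: [0.793, 1.571, -2.103]
contact_force: [0.3, -0.1, -0.1]
grip_width: 50.4
t 6.7833 tcp [508.2 336.  141.6] x [-0. -0. -1.] jawyaw -75.97 q [ 0.46  0.54  1.36 -0.    1.25  1.78] F [ 0.3 -0.1 -0.1] w 50.4
turn 0.0022 shift after turn cm [14.112  0.054 -0.021] shift before turn [14.112  0.054 -0.021]
[516.1 337.2] [143.9  61.6] 13.94
```

```bash
python3 -m handwheel '[[[0,0,0,0],[0,0,0,0],[2,0.05,0,0],[2.5,0,0,0],[3,0,0,0],[3,0,0,0],[2,0,0,0],[0,0,0,0]]]';python3 -m handwheel '[[[0.8,0,0,0],[0.5,0,0,0],[0.2,0,0,0],[0,0,0,0]]]' ; python3 -m handwheel '[[[0,0,0,0],[0,0,0,0]]]' 0.3;python3 -m handwheel '[[[0,0,0,0]]]';python3 -m handwheel '[[[0,0,0,0]]]'
```

```text
time: 7.45
tool_pos: [505.3, 333.9, 12.1]
tcp_rot: [0.225, 1.562, -2.671]
contact_force: [-1.1, -1.4, -1.3]
grip_width: 73.3
time: 7.78
tool_pos: [508.8, 335.7, 2.3]
tcp_rot: [-3.016, 1.57, 0.37]
contact_force: [-0.3, 0.5, 0.1]
grip_width: 73.6
time: 7.95
tool_pos: [508.9, 335.8, 2.6]
tcp_rot: [-2.998, 1.569, 0.388]
contact_force: [0.1, -0.3, -0.3]
grip_width: 64.5
time: 8.03
tool_pos: [508.7, 335.7, 2.4]
tcp_rot: [-3.016, 1.57, 0.371]
contact_force: [0.1, -0.5, -0.1]
grip_width: 58.1
time: 8.12
tool_pos: [508.6, 335.6, 2.1]
tcp_rot: [-3.063, 1.57, 0.324]
contact_force: [0.1, -0.3, -1.1]
grip_width: 51.5
```

```bash
python3 look.py w4
python3 - <<'E'
from h import *
im,D=bot.capture('side'); save('s4',cv2.resize(im[200:440,140:460],None,fx=2.4,fy=2.4))
E
```

```text
cam [581.9 353.5 193.8] [-0.273 -0.068 -0.96 ] 8.1667
```

View pics/w4.png

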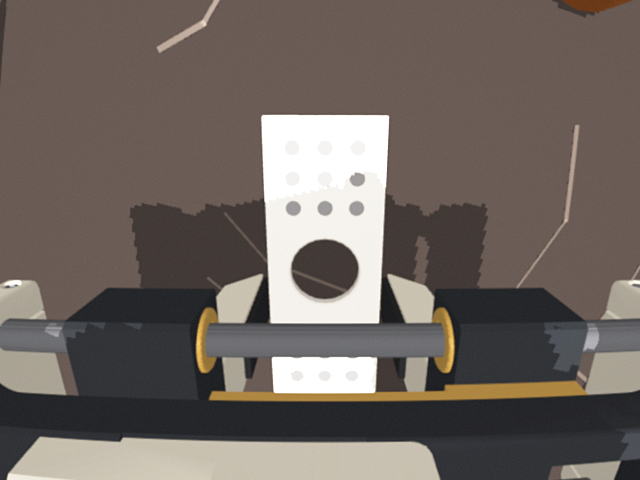

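View pics/s4.png

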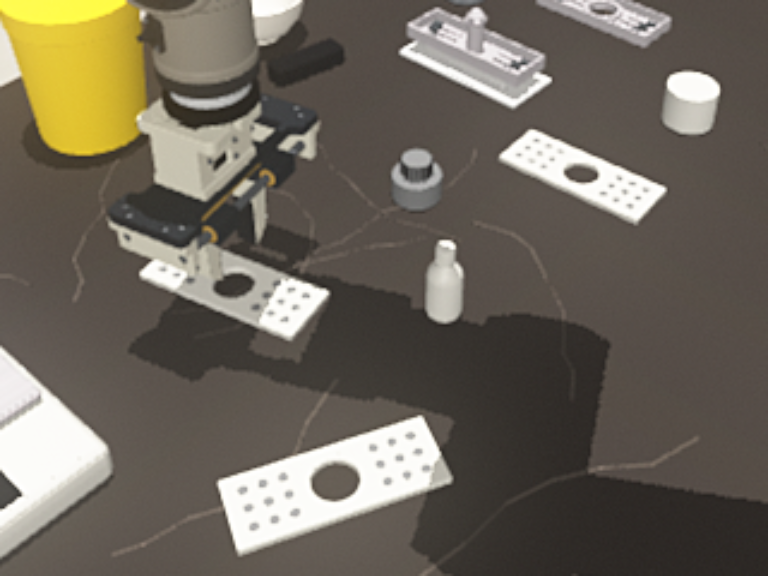

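Run:
```python
from h import *
M=np.load('w4_M.npy',allow_pickle=True); D=np.load('w4.npy'); C=cloud(M,D)
for u,v in [(262,280),(258,300),(240,290),(225,300),(390,280),(396,300),(410,290),(325,200),(325,320),(150,130)]: print(u,v,C[v,u].round(1))
print(bot.get_obs()['tool_pos'].round(1),bot.get_obs()['grip_width'])
```

```text
262 280 [510.7 364.2  39.3]
258 300 [510.7 362.7  58.3]
240 290 [510.7 371.   53.3]
225 300 [581.9 353.5 193.8]
390 280 [525.8 310.5  43. ]
396 300 [524.  310.2  58.5]
410 290 [527.7 304.6  54.2]
325 200 [545.7 344.3   5.9]
325 320 [480.4 327.9   6. ]
150 130 [5.583e+02 4.376e+02 5.000e-01]
[508.4 335.5   1.9] 43.2013368060759
```

Run:
```python
from h import *
M=np.load('w4_M.npy',allow_pickle=True); D=np.load('w4.npy'); C=cloud(M,D)
for u in (255,262,390,396,420):
  print(u,[(v,C[v,u].round(0).tolist() if D[v,u] else None) for v in range(262,320,6)])
M=np.load('w3_M.npy',allow_pickle=True); D=np.load('w3.npy'); C=cloud(M,D)
for u in (310,318,335): print(u,[(v,C[v,u].round(0).tolist() if D[v,u] else None) for v in range(262,350,6)])
im=cv2.imread('pics/w4.png'); cv2.imwrite('pics/w4c.png',cv2.resize(im[240:400,180:460],None,fx=2.8,fy=2.8))
```

```text
255 [(262, [502.0, 373.0, -0.0]), (268, [499.0, 372.0, 0.0]), (274, [495.0, 371.0, -1.0]), (280, [512.0, 367.0, 43.0]), (286, [512.0, 366.0, 49.0]), (292, [512.0, 365.0, 55.0]), (298, [510.0, 364.0, 56.0]), (304, [511.0, 363.0, 62.0]), (310, [511.0, 362.0, 67.0]), (316, [510.0, 362.0, 69.0])]
262 [(262, [503.0, 369.0, 0.0]), (268, [500.0, 368.0, 1.0]), (274, [496.0, 368.0, 1.0]), (280, [511.0, 364.0, 39.0]), (286, [511.0, 363.0, 46.0]), (292, [511.0, 362.0, 50.0]), (298, [508.0, 362.0, 51.0]), (304, [507.0, 361.0, 54.0]), (310, [505.0, 361.0, 54.0]), (316, [504.0, 360.0, 57.0])]
390 [(262, [520.0, 301.0, -1.0]), (268, [516.0, 300.0, -2.0]), (274, [526.0, 309.0, 36.0]), (280, [526.0, 311.0, 43.0]), (286, [525.0, 311.0, 47.0]), (292, [524.0, 311.0, 51.0]), (298, [524.0, 312.0, 57.0]), (304, [521.0, 312.0, 58.0]), (310, [519.0, 311.0, 59.0]), (316, [517.0, 311.0, 60.0])]
396 [(262, [521.0, 298.0, -0.0]), (268, [518.0, 297.0, 1.0]), (274, [514.0, 296.0, 0.0]), (280, [527.0, 308.0, 43.0]), (286, [526.0, 309.0, 48.0]), (292, [526.0, 310.0, 55.0]), (298, [525.0, 311.0, 59.0]), (304, [524.0,
[... 1017 characters left out ...]
 200.0]), (304, [517.0, 340.0, 203.0]), (310, [517.0, 340.0, 208.0]), (316, [517.0, 340.0, 213.0]), (322, [517.0, 340.0, 218.0]), (328, [538.0, 345.0, 259.0]), (334, [537.0, 344.0, 259.0]), (340, [536.0, 344.0, 260.0]), (346, [535.0, 344.0, 261.0])]
335 [(262, [465.0, 315.0, 6.0]), (268, [459.0, 314.0, 6.0]), (274, [520.0, 334.0, 177.0]), (280, [520.0, 334.0, 184.0]), (286, [520.0, 334.0, 190.0]), (292, [520.0, 334.0, 197.0]), (298, [520.0, 335.0, 203.0]), (304, [518.0, 334.0, 203.0]), (310, [518.0, 334.0, 208.0]), (316, [519.0, 335.0, 215.0]), (322, [518.0, 334.0, 217.0]), (328, [539.0, 341.0, 258.0]), (334, [538.0, 341.0, 260.0]), (340, [537.0, 340.0, 260.0]), (346, [536.0, 340.0, 261.0])]
```

View pics/w4c.png

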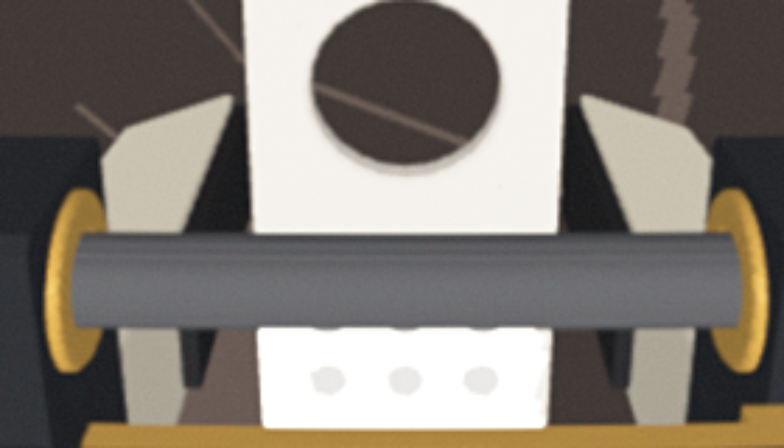

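The reported TCP says z≈2 mm, but the wrist depth shows both finger tips at z≈36 (w4 at (262,278) and (390,274)). The side crop also shows them hovering over the sheet, so the real tips sit about 34 mm behind the reported TCP. I'll reopen and go down that extra distance, watching the force.

```bash
python3 -m handwheel '[[[0,0,0,0],[0,0,0,0],[0,0,0,0],[0,0,0,0],[0,0,0,0],[0,0,0,0]]]' 0.85; python3 -m handwheel '[[[1,0,0,0],[1,0,0,0],[0,0,0,0],[0,0,0,0]]]'; python3 plan.py 508.5 335.5 -32 -76.1; python3 look.py w5
python3 - <<'E'
from h import *
M=np.load('w5_M.npy',allow_pickle=True); D=np.load('w5.npy'); C=cloud(M,D)
P=C[240:330,150:480].reshape(-1,3); 
for c0,c1 in((150,300),(350,500)):
  A=C[255:300,c0:c1].reshape(-1,3); A=A[A[:,2]>9]; print(np.sort(A[:,2])[:40:5].round(1))
E
```

```text
time: 8.72
tool_pos: [508.3, 335.5, 1.7]
tcp_rot: [1.587, 1.571, -1.309]
contact_force: [0.3, 0.1, 0.7]
grip_width: 76.5
time: 9.05
tool_pos: [507.4, 335.0, -19.7]
tcp_rot: [0.238, 1.568, -2.659]
contact_force: [0.3, -0.7, -0.6]
grip_width: 78.5
t 9.05 tcp [507.4 335.  -19.7] x [-0.002 -0.001 -1.   ] jawyaw -75.98 q [ 0.46  0.72  1.51 -0.    0.91  1.78] F [ 0.3 -0.7 -0.6] w 78.5
turn 0.0022 shift after turn cm [ 1.227 -0.019 -0.121] shift before turn [ 1.227 -0.018 -0.121]
cam [581.4 353.2 171.7] [-0.276 -0.07  -0.959] 9.1
[12.7 13.6 13.9 14.3 14.6 14.9 15.  15.3]
[13.1 13.6 14.4 14.6 14.8 15.1 15.2 15.2]
```

View pics/w5.png

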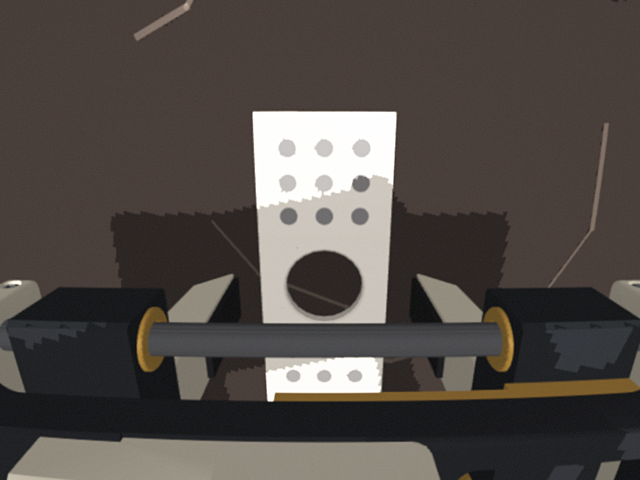

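```bash
python3 -m handwheel '[[[0.6,0,0,0],[0.3,0,0,0],[0.1,0,0,0],[0,0,0,0],[0,0,0,0]]]'; python3 plan.py 508.5 335.5 -32 -76.1
```

```text
time: 9.52
tool_pos: [508.3, 335.5, -28.3]
tcp_rot: [1.417, 1.571, -1.48]
contact_force: [0.1, -0.0, -0.3]
grip_width: 78.2
t 9.5167 tcp [508.3 335.5 -28.3] x [ 0. -0. -1.] jawyaw -75.97 q [ 0.46  0.73  1.52 -0.    0.89  1.78] F [ 0.1 -0.  -0.3] w 78.2
turn 0.0022 shift after turn cm [ 0.367  0.005 -0.015] shift before turn [ 0.367  0.005 -0.015]
```

```bash
python3 -m handwheel '[[[0.25,0,0,0],[0,0,0,0],[0,0,0,0]]]';python3 -m handwheel '[[[0.1,0,0,0],[0,0,0,0],[0,0,0,0]]]'
```

```text
time: 9.77
tool_pos: [508.3, 335.5, -30.9]
tcp_rot: [0.896, 1.571, -2.001]
contact_force: [0.5, -0.4, -0.5]
grip_width: 78.3
time: 10.02
tool_pos: [508.3, 335.5, -31.8]
tcp_rot: [1.341, 1.571, -1.556]
contact_force: [0.6, -0.2, 0.1]
grip_width: 78.2
```

```bash
python3 -m handwheel '[[[0,0,0,0],[0,0,0,0],[0,0,0,0],[0,0,0,0]]]' 0.4;python3 -m handwheel '[[[0,0,0,0],[0,0,0,0]]]'; python3 -m handwheel '[[[0,0,0,0]]]'
```

```text
time: 10.35
tool_pos: [508.4, 335.5, -31.8]
tcp_rot: [2.463, 1.571, -0.433]
contact_force: [0.2, 0.5, -0.8]
grip_width: 59.0
time: 10.52
tool_pos: [508.4, 335.5, -31.8]
tcp_rot: [2.01, 1.571, -0.887]
contact_force: [0.5, -0.2, -0.1]
grip_width: 59.5
time: 10.6
tool_pos: [508.3, 335.5, -31.8]
tcp_rot: [2.1, 1.571, -0.796]
contact_force: [0.6, -0.1, 0.5]
grip_width: 59.0
```

```bash
python3 -m handwheel '[[[-0.5,0,0,0],[-1.5,0,0,0],[-2.5,0,0,0],[-3,0,0,0],[-3,0,0,0],[-2,0,0,0],[-0.5,0,0,0],[0,0,0,0]]]' 0.2; python3 look.py w6; python3 plan.py 573 0 98 -89.4
```

```text
time: 11.27
tool_pos: [509.1, 335.9, 99.9]
tcp_rot: [-2.951, 1.567, 0.435]
contact_force: [0.3, 0.7, -0.8]
grip_width: 58.9
cam [582.  353.6 291.7] [-0.271 -0.067 -0.96 ] 11.3167
t 11.3167 tcp [508.1 335.4  98. ] x [ 0. -0. -1.] jawyaw -75.98 q [ 0.46  0.58  1.41 -0.    1.15  1.78] F [-0.8  0.6 -1.2] w 58.8
turn 0.2343 shift after turn cm [ 0.    33.609 -6.134] shift before turn [ 0.    34.114  1.835]
```

View pics/w6.png

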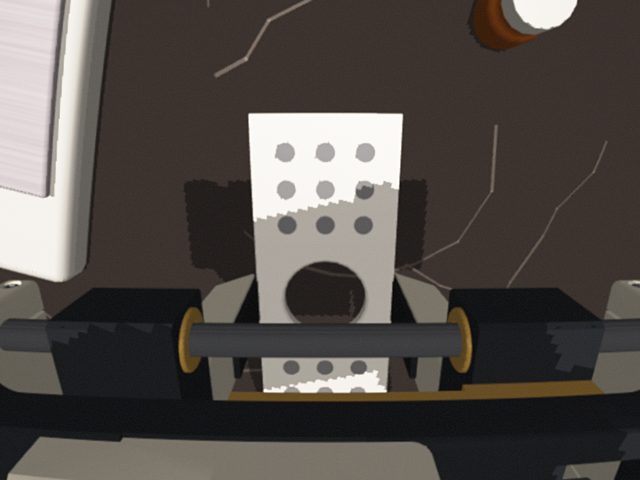

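```bash
python3 -m handwheel '[[[0,0,0,0.117],[0,0,0,0.117],[0,4,-0.7,0],[0,4,-0.7,0],[0,4,-0.7,0],[0,4,-0.7,0],[0,4,-0.7,0],[0,4,-0.7,0]]]'
python3 - <<'E'
from h import *
M=cam('top'); D=np.load('top0.npy'); C=cloud(M,D); im=cv2.imread('pics/top0.png')
P=C[185:245,355:400]; s=P[...,2]>66; v,u=np.nonzero(s); print('high pts',s.sum(), P[s].mean(0).round(1), P[s].max(0).round(1),P[s].min(0).round(1), u.mean()+355,v.mean()+185)
t=P[...,2]>77; print('tip',t.sum(),P[t].mean(0).round(1))
cv2.imwrite('pics/rk.png',cv2.resize(im[170:260,345:410],None,fx=8,fy=6,interpolation=2))
E
python3 plan.py 573 0 98 -89.4
```

```text
time: 11.98
tool_pos: [551.5, 94.1, 95.9]
tcp_rot: [0.042, 1.567, -3.088]
contact_force: [0.7, 0.9, -1.3]
grip_width: 59.4
high pts 111 [535.5 -56.3 229.6] [588.9  63.3 977.8] [334.3 -92.2  67.4] 378.27027027027026 207.2072072072072
tip 50 [486.  -26.6 420.9]
t 11.9833 tcp [551.5  94.1  95.9] x [-0.004 -0.    -1.   ] jawyaw -89.37 q [ 0.03  0.5   1.56 -0.    1.09  1.59] F [ 0.7  0.9 -1.3] w 59.4
turn 0.0006 shift after turn cm [-0.22   9.43  -2.053] shift before turn [-0.22   9.431 -2.048]
```

View pics/rk.png

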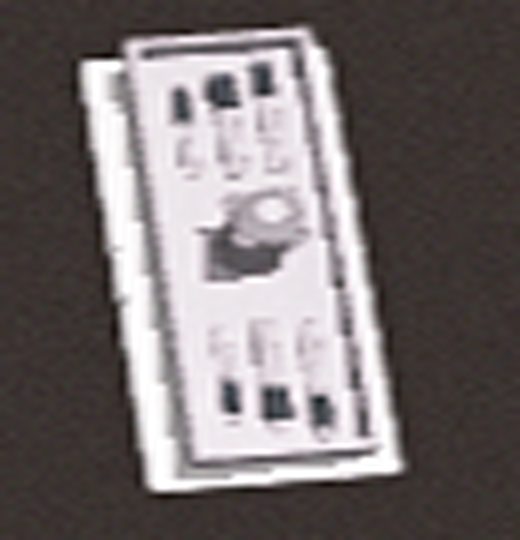

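Run:
```python
from h import *
M=cam('top'); D=np.load('top0.npy'); C=cloud(M,D)
print(atz(M,[[378.5,205]],80))
P=C[185:245,355:400]; d=D[185:245,355:400]
for a,b in((76,84),(66,84),(50,84)):
  t=(d>0)&(P[...,2]>a)&(P[...,2]<b); print(a,t.sum(),P[t].mean(0).round(1),((P[t].max(0)+P[t].min(0))/2).round(1))
# counter-based sheet hole relative TCP from w6
M=np.load('w6_M.npy',allow_pickle=True); print('hole',atz(M,[[325,296]],98+32+6).round(1)); print('front edge',atz(M,[[249,114],[402,114]],136).round(1))
```

```text
[[578.03775769 -82.57110057  80.        ]]
76 39 [578.5 -81.9  78.9] [578.8 -82.6  80. ]
66 92 [577.1 -81.   75. ] [578.4 -82.   75.6]
50 104 [576.5 -80.7  72.9] [578.4 -82.   67.7]
hole [[510.  335.5 136. ]]
front edge [[578.7 383.6 136. ]
 [593.3 325.1 136. ]]
```

```bash
python3 plan.py 577.5 -82 98 -89.4; python3 -m handwheel '[[[0,4.1,-0.6,0],[0,4.1,-0.6,0],[0,4.1,-0.6,0],[0,4,-0.6,0],[0,0,0,0],[0,0,0,0],[0,0,0,0],[0,0,0,0]]]'; python3 look.py w7 stud_tip rack; python3 plan.py 577.5 -82 98 -89.4
```

```text
t 11.9833 tcp [551.5  94.1  95.9] x [-0.004 -0.    -1.   ] jawyaw -89.37 q [ 0.03  0.5   1.56 -0.    1.09  1.59] F [ 0.7  0.9 -1.3] w 59.4
turn 0.0006 shift after turn cm [-0.22  17.634 -2.417] shift before turn [-0.22  17.636 -2.407]
time: 12.65
tool_pos: [577.8, -65.3, 97.0]
tcp_rot: [-0.35, 1.568, 2.804]
contact_force: [0.3, 0.5, -1.0]
grip_width: 59.2
cam [654.  -65.1 288.4] [-0.284 -0.003 -0.959] 12.7
stud_tip [351.7 258.9] 0.9
stud_tip [298. 110. 101. 216.] 0.6
rack [300. 109.  98. 219.] 0.6
t 12.9 tcp [578.6 -65.7  98.2] x [-0. -0. -1.] jawyaw -89.29 q [-0.24  0.53  1.49 -0.    1.12  1.31] F [-0.2 -0.2 -0.6] w 58.8
turn 0.002 shift after turn cm [0.022 1.63  0.131] shift before turn [0.022 1.63  0.134]
```

View pics/w7.png

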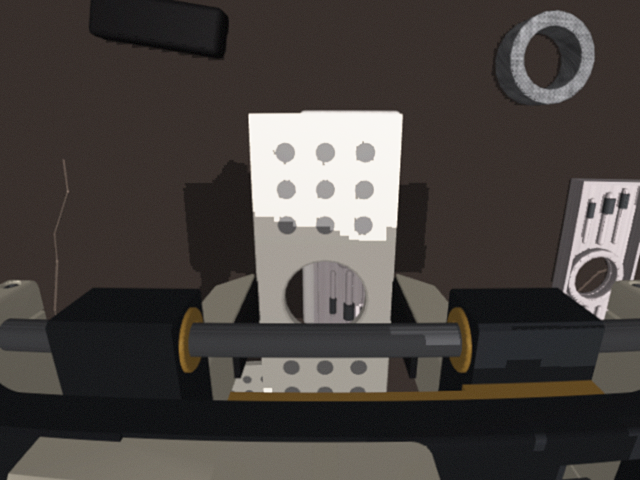

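```bash
python3 -m handwheel '[[[0,1.6,0.05,0],[1,0,0,0],[2,0,0,0],[1,0,0,0],[0,0,0,0],[0,0,0,0],[0,0,0,0]]]'; python3 look.py w8; python3 plan.py 577.5 -82 8 -89.4
```

```text
time: 13.48
tool_pos: [578.8, -82.5, 58.7]
tcp_rot: [2.811, 1.57, -0.32]
contact_force: [0.0, 0.3, -0.3]
grip_width: 59.0
cam [654.4 -82.2 250.3] [-0.281 -0.004 -0.96 ] 13.5333
t 13.5333 tcp [579.  -82.7  59. ] x [ 0.001 -0.    -1.   ] jawyaw -89.36 q [-0.27  0.58  1.53 -0.    1.03  1.29] F [ 0.2  0.4 -0.8] w 59.3
turn 0.0006 shift after turn cm [ 5.099 -0.071  0.154] shift before turn [ 5.099 -0.071  0.154]
```

View pics/w8.png

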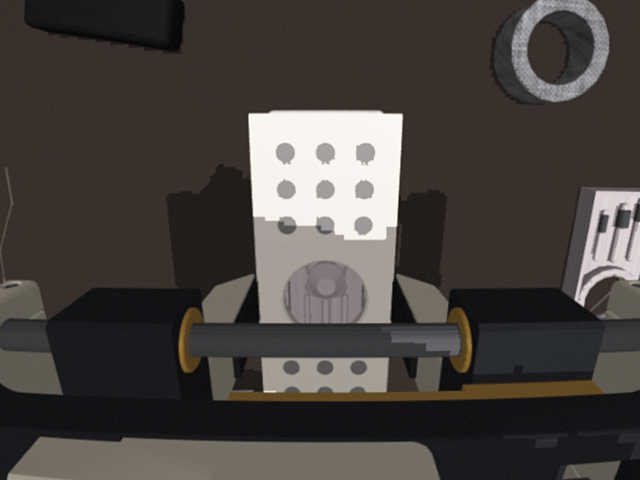

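Run:
```python
from h import *
im=cv2.imread('pics/w8.png'); cv2.imwrite('pics/w8c.png',cv2.resize(im[240:340,260:390],None,fx=6,fy=6,interpolation=2))
M=np.load('w8_M.npy',allow_pickle=True); D=np.load('w8.npy'); C=cloud(M,D)
P=C[255:325,280:370].reshape(-1,3); d=D[255:325,280:370].ravel(); t=(d>0)&(P[:,2]>76)&(P[:,2]<84); print(t.sum(),P[t].mean(0).round(1))
print(np.nanmedian(C[150:250,300:350,2]), atz(M,[[325,285]],80))
```

```text
594 [578.8 -83.5  78.4]
96.1482937654102 [[578.55292782 -83.24727471  80.        ]]
```

View pics/w8c.png

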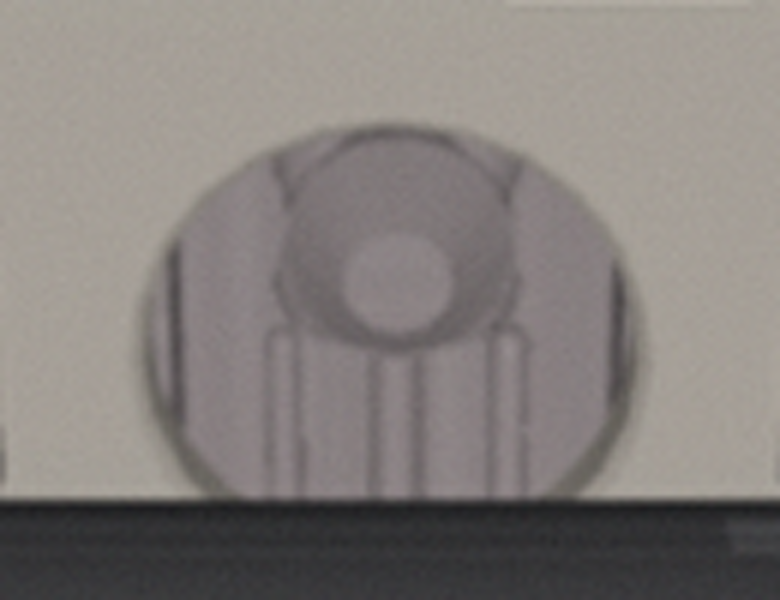

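```bash
python3 -m handwheel '[[[0,0.05,0.1,0],[1,0,0,0],[1.2,0,0,0],[1.2,0,0,0],[0.9,0,0,0],[0.3,0,0,0],[0,0,0,0],[0,0,0,0]]]'; python3 look.py w9; python3 plan.py 578 -83 9 -89.4
python3 - <<'E'
from h import *
M=np.load('w9_M.npy',allow_pickle=True); D=np.load('w9.npy'); C=cloud(M,D)
for c in(275,325,375): print([C[v,c].round(1).tolist() for v in (130,170,210,240)])
E
```

```text
time: 14.2
tool_pos: [577.6, -83.3, 12.3]
tcp_rot: [2.654, 1.57, -0.477]
contact_force: [0.4, -0.0, -0.7]
grip_width: 59.3
cam [653.3 -83.  203.9] [-0.282 -0.004 -0.959] 14.25
t 14.25 tcp [577.8 -83.4  12.7] x [ 0.001 -0.    -1.   ] jawyaw -89.38 q [-0.27  0.64  1.57 -0.    0.93  1.29] F [-0.3 -1.  -0.2] w 59.0
turn 0.0003 shift after turn cm [ 0.367 -0.041 -0.02 ] shift before turn [ 0.367 -0.041 -0.02 ]
[[650.4, -63.5, 49.0], [634.7, -63.2, 49.9], [618.2, -62.9, 50.2], [604.8, -62.4, 49.1]]
[[650.5, -83.2, 50.0], [634.8, -83.4, 49.8], [618.3, -83.6, 49.6], [605.4, -83.7, 50.3]]
[[650.8, -102.9, 49.5], [653.3, -83.0, 203.9], [618.4, -104.4, 49.2], [605.5, -105.0, 49.8]]
```

View pics/w9.png

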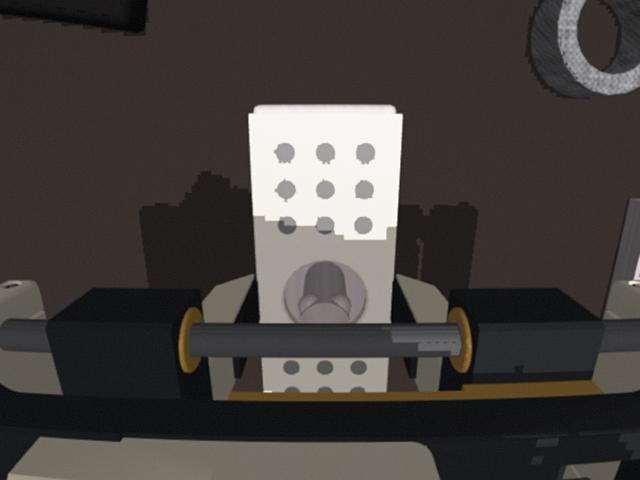

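```bash
python3 -m handwheel '[[[0.25,0,0,0],[0.1,0,0,0],[0,0,0,0],[0,0,0,0]]]'; python3 -m handwheel '[[[0,0,0,0],[0,0,0,0],[0,0,0,0],[0,0,0,0],[0,0,0,0],[0,0,0,0]]]' 1; python3 look.py w10;  python3 - <<'E'
from h import *
M=np.load('w10_M.npy',allow_pickle=True); D=np.load('w10.npy'); C=cloud(M,D)
for c in(275,325,375): print([C[v,c].round(1).tolist() for v in (130,170,210,240)])
E
```

```text
time: 14.58
tool_pos: [577.4, -83.3, 8.8]
tcp_rot: [2.543, 1.571, -0.588]
contact_force: [-0.5, 1.3, -0.4]
grip_width: 59.1
time: 15.08
tool_pos: [577.4, -83.3, 8.7]
tcp_rot: [2.586, 1.571, -0.544]
contact_force: [0.0, -0.1, -0.0]
grip_width: 90.5
cam [653.1 -83.  200.4] [-0.282 -0.004 -0.959] 15.1333
[[650.2, -63.3, 45.0], [634.5, -63.2, 46.4], [617.8, -62.7, 45.7], [604.8, -62.4, 45.8]]
[[650.4, -83.2, 45.9], [634.8, -83.3, 47.3], [618.1, -83.5, 45.8], [604.8, -83.7, 45.2]]
[[650.6, -102.9, 45.5], [634.9, -103.6, 45.8], [618.4, -104.3, 46.1], [605.2, -105.0, 45.6]]
```

View pics/w10.png

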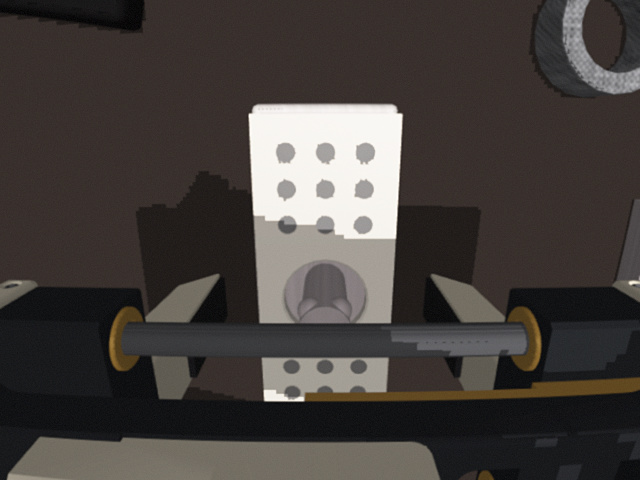

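```bash
python3 -m handwheel '[[[-2,0,0,0],[-3,0,0,0],[-3,0,0,0],[-2,0,0,0],[0,4.1,0.8,0],[0,4.1,0.8,0],[0,4.1,0.8,0],[0,4.1,0.8,0]]]'; python3 -m handwheel '[[[0,4.1,0.8,0],[0,0,0,0],[0,0,0,0],[0,0,0,0],[0,0,0,0]]]'; python3 look.py w11 tray;python3 plan.py 538.4 -288 100 -89.5
python3 - <<'E'
from h import *
im,D=bot.capture('top'); save('top11',im)
E
```

```text
time: 15.8
tool_pos: [546.8, -248.6, 109.1]
tcp_rot: [2.468, 1.57, -0.662]
contact_force: [1.3, 0.6, -0.2]
grip_width: 91.7
time: 16.22
tool_pos: [539.9, -286.8, 108.7]
tcp_rot: [-1.167, 1.57, 1.987]
contact_force: [0.5, -0.4, 0.7]
grip_width: 91.6
cam [ 615.7 -286.5  300.2] [-0.282 -0.003 -0.959] 16.2667
tray [285. 119.  82. 201.] 0.84
t 16.3667 tcp [ 540.1 -286.7  108.9] x [ 0.  0. -1.] jawyaw -89.26 q [-0.61  0.57  1.39  0.    1.18  0.94] F [-0.7  0.3 -0.4] w 91.9
turn 0.0041 shift after turn cm [0.888 0.124 0.175] shift before turn [0.888 0.123 0.176]
```

View pics/w11.png

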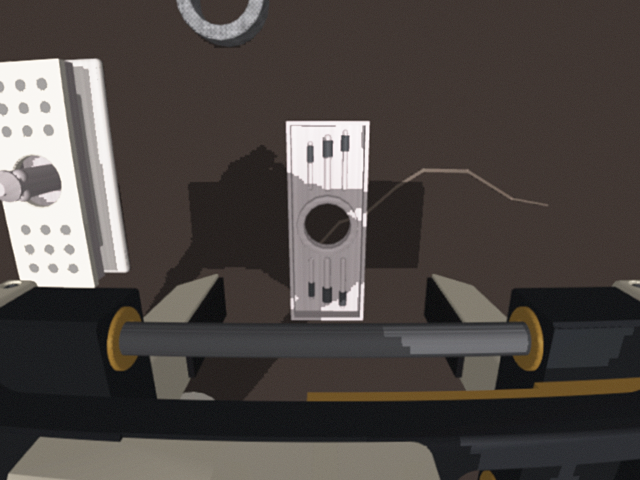

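View pics/top11.png

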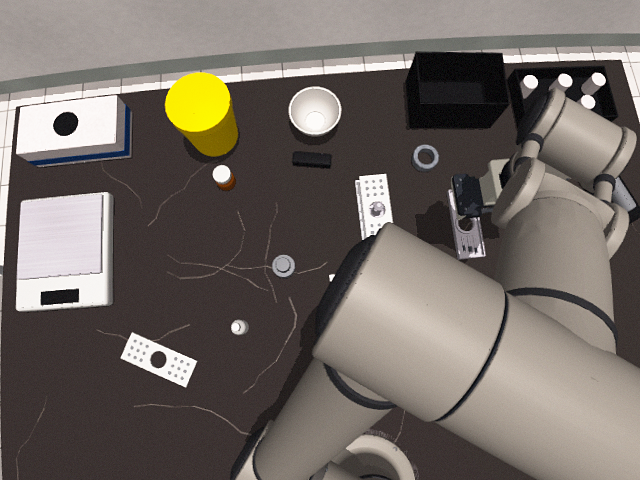

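```bash
python3 m3.py w11 16 90 270 105 385 325; python3 plan.py 538.4 -288 -27 -89.5
python3 - <<'E'
from h import *
M=np.load('w11_M.npy',allow_pickle=True); print(atz(M,[[327,224]],12).round(1))
E
```

```text
[ 537.2 -289.3] [160.8  61.4] 0.7
t 16.4167 tcp [ 540.1 -286.9  108.9] x [ 0. -0. -1.] jawyaw -89.27 q [-0.61  0.57  1.39  0.    1.18  0.94] F [ 0.8 -0.  -0.2] w 91.9
turn 0.004 shift after turn cm [13.587  0.107  0.174] shift before turn [13.587  0.106  0.175]
[[ 539.  -289.2   12. ]]
```

```bash
python3 -m handwheel '[[[3,0.2,0.17,0],[3,0,0,0],[3,0,0,0],[2.5,0,0,0],[1.5,0,0,0],[0.5,0,0,0],[0,0,0,0],[0,0,0,0]]]'; python3 plan.py 538.3 -289 -27 -89.4
```

```text
time: 17.08
tool_pos: [538.7, -290.2, -25.5]
tcp_rot: [2.484, 1.57, -0.646]
contact_force: [0.3, -0.1, 0.1]
grip_width: 91.9
t 17.0833 tcp [ 538.7 -290.2  -25.5] x [ 0.001 -0.001 -1.   ] jawyaw -89.34 q [-0.62  0.73  1.51 -0.    0.9   0.94] F [ 0.3 -0.1  0.1] w 91.9
turn 0.001 shift after turn cm [ 0.153 -0.118  0.038] shift before turn [ 0.153 -0.118  0.038]
```

```bash
python3 -m handwheel '[[[0.15,0,0,0],[0,0,0,0],[0,0,0,0],[0,0,0,0],[0,0,0,0],[0,0,0,0],[0,0,0,0]]]' 0.3; python3 look.py w12; python3 plan.py 538.3 -289 -27 -89.4
```

```text
time: 17.67
tool_pos: [538.1, -290.0, -27.3]
tcp_rot: [-2.735, 1.571, 0.417]
contact_force: [-0.0, 1.9, 4.9]
grip_width: 59.8
cam [ 613.8 -289.7  164.3] [-0.282 -0.003 -0.959] 17.7167
t 17.7167 tcp [ 538.1 -290.   -27.3] x [ 0.  0. -1.] jawyaw -89.39 q [-0.62  0.73  1.51  0.    0.89  0.94] F [-0.5  2.   5. ] w 59.9
turn 0.0002 shift after turn cm [-0.035 -0.1   -0.022] shift before turn [-0.035 -0.1   -0.022]
```

```bash
python3 -m handwheel '[[[-0.5,0,0,0],[-1.5,0,0,0],[-3,0,0,0],[-3,0,0,0],[-3,0,0,0],[-1.5,0,0,0],[0,0,0,0],[0,0,0,0]]]' 0.2; python3 look.py w13; python3 plan.py 577.8 -83.3 98 -89.4;  python3 - <<'E'
from h import *
M=np.load('w13_M.npy',allow_pickle=True); D=np.load('w13.npy'); C=cloud(M,D)
for c in(275,325,375): print([C[v,c].round(1).tolist() for v in (120,170,210,240)])
E
```

```text
time: 18.38
tool_pos: [537.9, -290.4, 97.3]
tcp_rot: [2.201, 1.57, -0.93]
contact_force: [0.4, -0.4, -3.4]
grip_width: 59.5
cam [ 613.6 -289.9  288.9] [-0.282 -0.004 -0.96 ] 18.4333
t 18.4333 tcp [ 537.2 -289.8   95.9] x [-0.002  0.001 -1.   ] jawyaw -89.38 q [-0.62  0.58  1.41 -0.    1.15  0.94] F [-0.5 -0.  -2.5] w 59.4
turn 0.0003 shift after turn cm [ -0.195 -20.605  -4.278] shift before turn [ -0.195 -20.603  -4.284]
[[614.5, -271.2, 139.6], [594.3, -269.5, 128.9], [576.9, -268.9, 128.0], [563.3, -268.6, 127.9]]
[[614.7, -290.2, 140.6], [595.5, -290.4, 137.1], [578.6, -290.6, 134.5], [565.0, -290.7, 132.6]]
[[614.9, -309.0, 140.5], [594.8, -311.4, 129.1], [577.5, -312.3, 128.3], [563.8, -312.9, 128.0]]
```

View pics/w13.png

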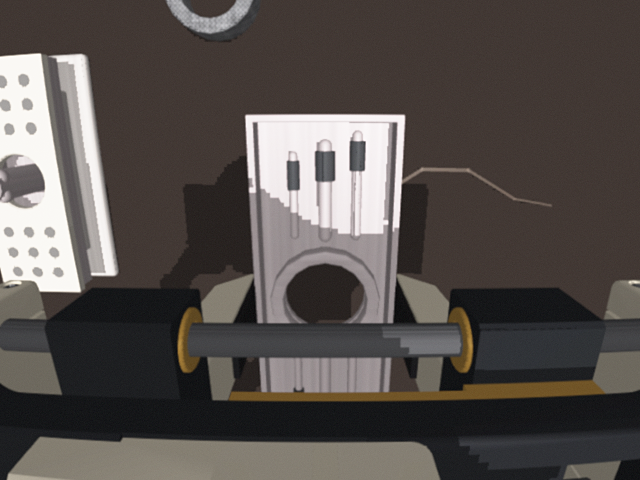

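```bash
python3 - <<'E'
from h import *
M=np.load('w13_M.npy',allow_pickle=True); print(atz(M,[[246,115],[405,115]],140.5).round(1)); o=bot.get_obs();print(o['tool_pos'].round(1),M[2].round(1),cam('wrist')[2].round(1))
E
python3 -m handwheel '[[[0,-2.9,-0.6,0],[0,-2.9,-0.6,0],[0,-2.9,-0.6,0],[0,-2.9,-0.6,0],[0,-2.9,-0.6,0],[0,-2.9,-0.6,0],[0,-2.9,-0.6,0],[0,0,0,0]]]'; python3 -m handwheel '[[[0,0,0,0],[0,0,0,0],[0,0,0,0]]]'; python3 plan.py 577.8 -83.3 62 -89.4
```

```text
[[ 616.3 -260.5  140.5]
 [ 617.  -320.3  140.5]]
[ 537.2 -289.8   95.9] [ 613.6 -289.9  288.9] [ 613.3 -289.7  287.4]
time: 19.1
tool_pos: [576.9, -81.2, 94.7]
tcp_rot: [-0.659, 1.565, 2.498]
contact_force: [1.1, -0.0, -1.7]
grip_width: 59.4
time: 19.35
tool_pos: [577.1, -87.6, 96.1]
tcp_rot: [-0.055, 1.569, 3.097]
contact_force: [0.0, -0.2, -2.2]
grip_width: 59.7
t 19.35 tcp [577.1 -87.6  96.1] x [-0.002  0.    -1.   ] jawyaw -89.44 q [-0.28  0.54  1.49 -0.    1.12  1.28] F [ 0.  -0.2 -2.2] w 59.7
turn -0.0007 shift after turn cm [ 3.409 -0.433 -0.081] shift before turn [ 3.409 -0.433 -0.081]
```

```bash
python3 -m handwheel '[[[1,-0.43,-0.1,0],[1.5,0,0,0],[0.9,0,0,0],[0,0,0,0],[0,0,0,0]]]'; python3 look.py w14; python3 plan.py 578.8 -83.3 18.5 -89.4;  python3 - <<'E'
from h import *
M=np.load('w14_M.npy',allow_pickle=True); D=np.load('w14.npy'); C=cloud(M,D)
for c in(275,325,375): print([C[v,c].round(1).tolist() for v in (118,)])
P=C[255:325,280:370].reshape(-1,3); d=D[255:325,280:370].ravel(); t=(d>0)&(P[:,2]>76)&(P[:,2]<82); print(t.sum(),P[t].mean(0).round(1))
im=cv2.imread('pics/w14.png'); cv2.imwrite('pics/w14c.png',cv2.resize(im[100:340,220:430],None,fx=3,fy=2.5,interpolation=2))
E
```

```text
time: 19.77
tool_pos: [578.2, -82.7, 62.3]
tcp_rot: [-0.236, 1.569, 2.916]
contact_force: [1.3, 0.9, -1.6]
grip_width: 59.7
cam [654.3 -82.5 253.8] [-0.284 -0.003 -0.959] 19.8167
t 19.8167 tcp [578.8 -82.8  63.1] x [-0. -0. -1.] jawyaw -89.41 q [-0.27  0.58  1.53 -0.    1.04  1.29] F [-0.3 -0.4 -2.3] w 59.6
turn -0.0002 shift after turn cm [ 4.464e+00  5.100e-02 -3.000e-03] shift before turn [ 4.464e+00  5.100e-02 -3.000e-03]
[[655.6, -63.9, 106.0]]
[[655.7, -82.6, 104.5]]
[[656.0, -101.4, 105.8]]
596 [578.7 -83.6  78.4]
```

View pics/w14c.png

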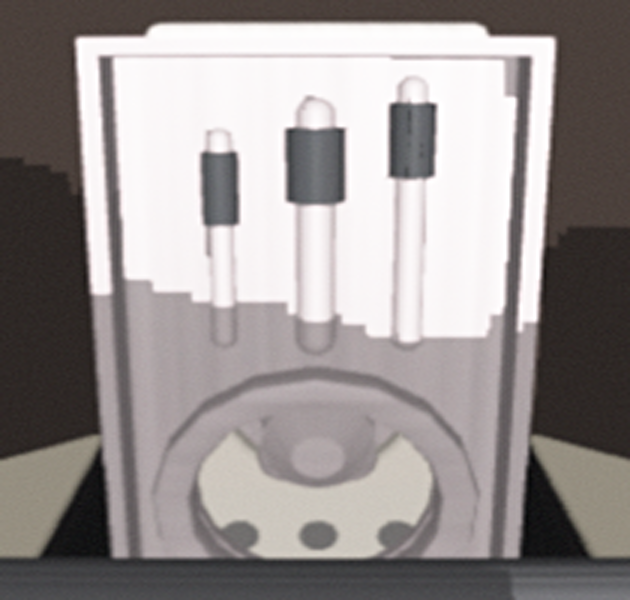

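```bash
python3 -m handwheel '[[[0.5,0.05,0,0],[1,0,0,0],[1.2,0,0,0],[1,0,0,0],[0.4,0,0,0],[0,0,0,0],[0,0,0,0]]]'; python3 plan.py 578.8 -83.3 19 -89.4
```

```text
time: 20.4
tool_pos: [578.8, -82.9, 22.0]
tcp_rot: [0.071, 1.571, -3.059]
contact_force: [0.8, -0.6, -2.5]
grip_width: 59.4
t 20.4 tcp [578.8 -82.9  22. ] x [-0. -0. -1.] jawyaw -89.38 q [-0.27  0.63  1.56 -0.    0.95  1.29] F [ 0.8 -0.6 -2.5] w 59.4
turn 0.0004 shift after turn cm [ 0.304  0.036 -0.005] shift before turn [ 0.304  0.036 -0.005]
```

```bash
python3 -m handwheel '[[[0.15,0,0,0],[0.1,0,0,0],[0,0,0,0],[0,0,0,0]]]';python3 -m handwheel '[[[0.07,0,0,0],[0,0,0,0],[0,0,0,0]]]'
```

```text
time: 20.73
tool_pos: [578.9, -83.0, 20.0]
tcp_rot: [2.732, 1.57, -0.399]
contact_force: [0.1, 0.0, -1.8]
grip_width: 59.7
time: 20.98
tool_pos: [578.7, -82.9, 19.0]
tcp_rot: [2.002, 1.571, -1.129]
contact_force: [0.6, -0.1, -3.0]
grip_width: 59.6
```

```bash
python3 -m handwheel '[[[0.07,0,0,0],[0,0,0,0]]]';python3 -m handwheel '[[[0.05,0,0,0],[0,0,0,0]]]'
```

```text
time: 21.15
tool_pos: [578.9, -83.0, 18.6]
tcp_rot: [2.752, 1.57, -0.379]
contact_force: [-0.6, -0.7, 1.1]
grip_width: 59.7
time: 21.32
tool_pos: [578.9, -83.0, 18.6]
tcp_rot: [2.792, 1.57, -0.338]
contact_force: [-2.2, 0.7, 5.5]
grip_width: 60.2
```

Contact at TCP 18.6. Release and check.

```bash
python3 -m handwheel '[[[0,0,0,0],[0,0,0,0],[0,0,0,0],[0,0,0,0],[0,0,0,0],[0,0,0,0]]]' 1;python3 -m handwheel '[[[-1,0,0,0],[-3,0,0,0],[-3,0,0,0],[-2,0,0,0],[0,0,0,0],[0,0,0,0],[0,0,0,0]]]'; python3 look.py w15
python3 - <<'E'
from h import *
M=np.load('w15_M.npy',allow_pickle=True); D=np.load('w15.npy'); C=cloud(M,D)
P=C.reshape(-1,3); d=D.ravel(); t=(d>0)&(P[:,2]>75)&(P[:,2]<81)&(abs(P[:,0]-579)<12)&(abs(P[:,1]+83)<12); print('tip',t.sum(),P[t].mean(0).round(1))
A=C[80:330,230:420].reshape(-1,3); A=A[(A[:,2]>57)&(A[:,2]<66)&((abs(A[:,0]-579)>40))]; print('rim z',np.percentile(A[:,2],[5,50,95]).round(1),A.min(0).round(1),A.max(0).round(1))
E
python3 plan.py 475 131 98 -89.4
```

```text
time: 21.82
tool_pos: [578.7, -82.9, 17.7]
tcp_rot: [0.704, 1.571, -2.426]
contact_force: [0.1, 0.9, -0.1]
grip_width: 91.0
time: 22.4
tool_pos: [578.2, -82.8, 107.5]
tcp_rot: [-0.166, 1.57, 2.986]
contact_force: [-0.1, 0.4, -0.8]
grip_width: 91.6
cam [654.1 -82.5 299. ] [-0.283 -0.003 -0.959] 22.45
tip 483 [578.8 -83.7  77.9]
rim z [57.3 61.3 62.7] [ 517.2 -114.1   57. ] [657.7 -52.6  64.1]
t 22.45 tcp [577.9 -82.7 106.9] x [-0.002  0.    -1.   ] jawyaw -89.38 q [-0.27  0.53  1.48 -0.    1.14  1.29] F [-1.2 -0.6 -0.5] w 91.5
turn 0.0003 shift after turn cm [  0.92  -21.476  10.067] shift before turn [  0.92  -21.479  10.06 ]
```

View pics/w15.png

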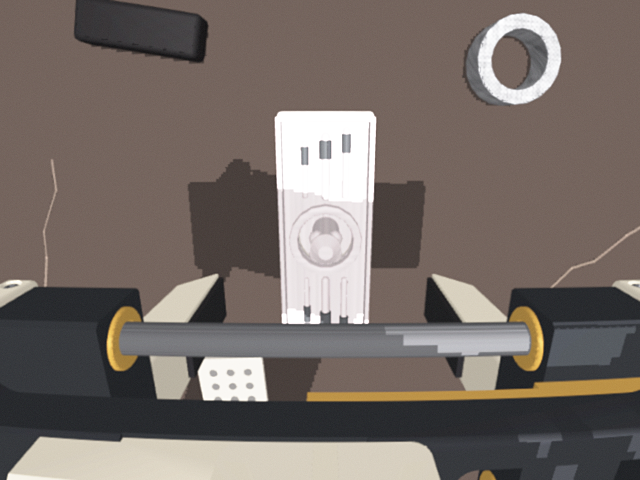

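```bash
python3 -m handwheel '[[[0,-3.5,1.65,0],[0,-3.5,1.65,0],[0,-3.5,1.65,0],[0,-3.5,1.65,0],[0,-3.5,1.65,0],[0,-3.5,1.65,0],[0,0,0,0],[0,0,0,0]]]' 0.65; python3 -m handwheel '[[[0,0,0,0],[0,0,0,0]]]'; python3 look.py w16 cap cap_knob; python3 plan.py 475 131 98 -89.4
```

```text
time: 23.12
tool_pos: [476.0, 127.5, 106.9]
tcp_rot: [0.165, 1.569, -2.961]
contact_force: [-0.1, -0.8, -0.4]
grip_width: 59.8
time: 23.28
tool_pos: [477.9, 125.0, 107.3]
tcp_rot: [0.637, 1.57, -2.495]
contact_force: [0.5, 0.3, -0.0]
grip_width: 59.9
cam [553.8 125.3 298.9] [-0.283 -0.004 -0.959] 23.3333
cap [317.  223.4] 0.84
cap [283. 193.  65.  71.] 0.83
cap_knob [317.8 239.7] 0.72
cap_knob [284. 190.  65.  76.] 0.94
t 23.5333 tcp [477.8 125.2 107.6] x [-0. -0. -1.] jawyaw -89.47 q [ 0.1   0.38  1.73 -0.    1.03  1.66] F [-0.2  0.6 -0.5] w 60.0
turn -0.0012 shift after turn cm [ 0.964 -0.586  0.275] shift before turn [ 0.964 -0.586  0.276]
```

View pics/w16.png

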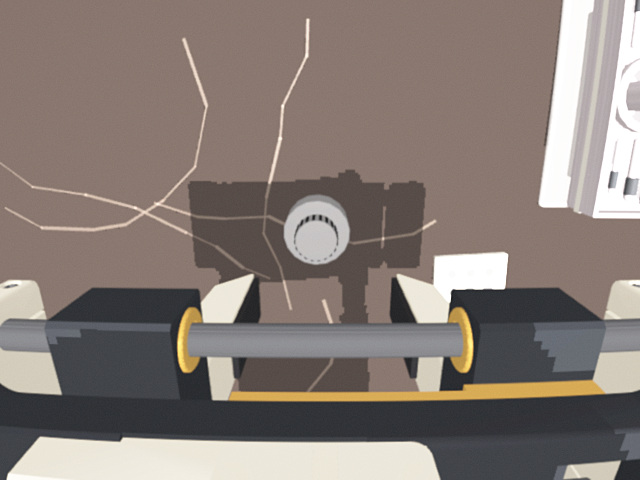

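Run:
```python
from h import *
M=np.load('w16_M.npy',allow_pickle=True); D=np.load('w16.npy'); C=cloud(M,D)
print(atz(M,[[316,240]],46).round(1))
A=C[185:275,275:360].reshape(-1,3)
for a,b in((43,50),(25,30)):
  t=A[(A[:,2]>a)&(A[:,2]<b)]; c,r=cv2.minEnclosingCircle(t[:,:2].astype(np.float32)); print(np.round(c,1),round(r,1),np.median(t[:,2]).round(1),t.mean(0).round(1))
```

```text
[[474.8 130.4  46. ]]
[474.4 130.8] 15.6 45.4 [475.  130.8  45.4]
[474.5 130.8] 24.8 26.5 [479.3 130.5  26.5]
```

```bash
python3 plan.py 474.6 130.6 -3 -89.4; python3 -m handwheel '[[[2.5,-0.54,0.31,0],[2.5,0,0,0],[2.5,0,0,0],[2,0,0,0],[1,0,0,0],[0.5,0,0,0],[0,0,0,0],[0,0,0,0]]]'; python3 look.py w17; python3 plan.py 474.6 130.6 -3 -89.4
```

```text
t 23.5333 tcp [477.8 125.2 107.6] x [-0. -0. -1.] jawyaw -89.47 q [ 0.1   0.38  1.73 -0.    1.03  1.66] F [-0.2  0.6 -0.5] w 60.0
turn -0.0012 shift after turn cm [11.064 -0.548  0.315] shift before turn [11.064 -0.548  0.315]
time: 24.2
tool_pos: [475.0, 131.3, -1.5]
tcp_rot: [-3.112, 1.57, 0.041]
contact_force: [-0.3, 0.5, 0.1]
grip_width: 59.9
cam [550.6 131.6 190.1] [-0.281 -0.003 -0.96 ] 24.25
t 24.25 tcp [475.3 131.4  -1.2] x [ 0.002  0.    -1.   ] jawyaw -89.39 q [ 0.11  0.54  1.85 -0.    0.76  1.67] F [-0.2  0.1 -0.4] w 59.9
turn 0.0001 shift after turn cm [0.179 0.076 0.069] shift before turn [0.179 0.076 0.069]
```

View pics/w17.png

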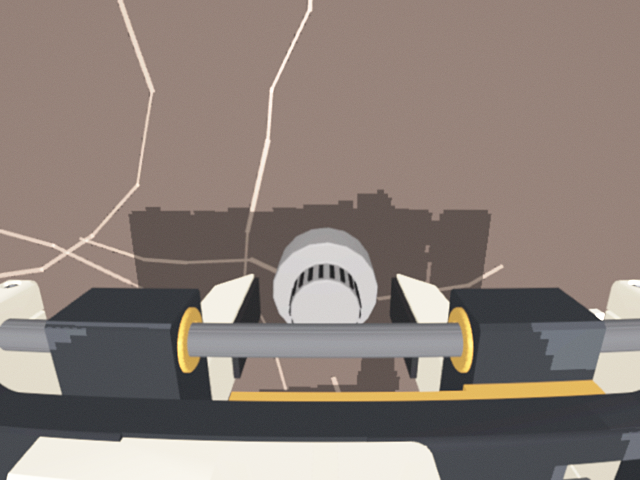

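```bash
python3 -m handwheel '[[[0.1,0.05,0.05,0],[0,0,0,0],[0,0,0,0],[0,0,0,0]]]' 0.41; python3 -m handwheel '[[[0.1,0,0,0],[0,0,0,0]]]';python3 -m handwheel '[[[0.1,0,0,0],[0,0,0,0]]]';python3 -m handwheel '[[[0.1,0,0,0],[0,0,0,0]]]'
```

```text
time: 24.58
tool_pos: [474.1, 130.9, -2.8]
tcp_rot: [3.136, 1.57, 0.005]
contact_force: [0.2, -0.3, 0.2]
grip_width: 39.2
time: 24.75
tool_pos: [473.8, 130.8, -4.2]
tcp_rot: [1.903, 1.571, -1.228]
contact_force: [-0.4, -0.1, -0.7]
grip_width: 37.7
time: 24.92
tool_pos: [473.7, 130.8, -5.4]
tcp_rot: [0.384, 1.57, -2.747]
contact_force: [1.0, 0.8, 0.8]
grip_width: 37.4
time: 25.08
tool_pos: [473.7, 130.8, -6.4]
tcp_rot: [0.359, 1.57, -2.772]
contact_force: [-0.1, 0.0, -0.8]
grip_width: 37.5
```

```bash
python3 -m handwheel '[[[0.05,0,-0.08,0],[0,0,0,0]]]';python3 -m handwheel '[[[0.1,0,0,0],[0,0,0,0]]]';python3 -m handwheel '[[[0.05,0,0,0],[0,0,0,0]]]'
```

```text
time: 25.25
tool_pos: [474.5, 130.9, -6.7]
tcp_rot: [0.214, 1.57, -2.916]
contact_force: [-0.5, 0.5, -0.2]
grip_width: 37.5
time: 25.42
tool_pos: [474.6, 130.8, -6.8]
tcp_rot: [2.505, 1.571, -0.626]
contact_force: [-3.9, -0.7, 11.4]
grip_width: 37.9
time: 25.58
tool_pos: [474.6, 130.9, -6.8]
tcp_rot: [2.905, 1.57, -0.226]
contact_force: [-5.7, -1.6, 17.1]
grip_width: 37.7
```

```bash
python3 -m handwheel '[[[-0.16,0,0,0],[0,0,0,0],[0,0,0,0]]]'; python3 -m handwheel '[[[0,0,0,0],[0,0,0,0],[0,0,0,0],[0,0,0,0]]]' 0.1; python3 -m handwheel '[[[-0.5,0,0,0],[-1.5,0,0,0],[-3,0,0,0],[-3,0,0,0],[-2.5,0,0,0],[0,0,0,0],[0,0,0,0]]]'; python3 look.py w18; python3 plan.py 578.8 -83.2 98 -89.4
```

```text
time: 25.83
tool_pos: [474.8, 130.8, -6.6]
tcp_rot: [2.976, 1.57, -0.155]
contact_force: [-0.4, -0.1, 0.1]
grip_width: 37.8
time: 26.17
tool_pos: [474.8, 130.9, -6.7]
tcp_rot: [3.014, 1.571, -0.117]
contact_force: [0.9, 0.5, 0.4]
grip_width: 29.1
time: 26.75
tool_pos: [475.3, 130.9, 99.6]
tcp_rot: [-3.086, 1.568, 0.067]
contact_force: [-0.7, 0.6, -0.8]
grip_width: 29.4
cam [550.5 131.2 291.4] [-0.279 -0.003 -0.96 ] 26.8
t 26.8 tcp [474.2 130.8  98.3] x [-0. -0. -1.] jawyaw -89.38 q [ 0.11  0.38  1.75 -0.    1.01  1.67] F [-0.4 -0.4 -1. ] w 29.1
turn 0.0004 shift after turn cm [  0.029  21.509 -10.231] shift before turn [  0.029  21.513 -10.223]
```

View pics/w18.png

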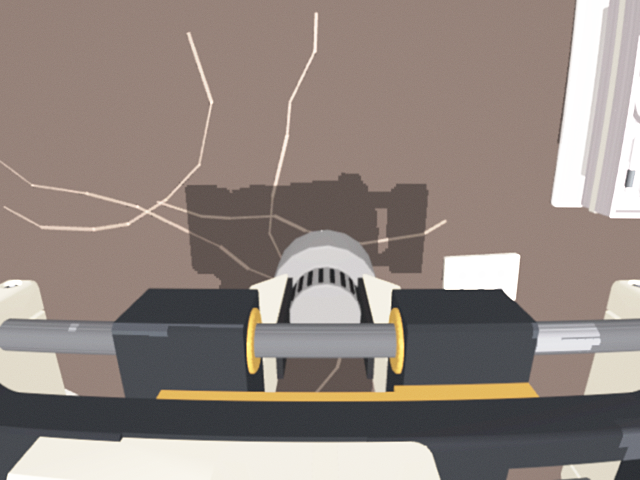

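Run:
```python
from h import *
M=np.load('w18_M.npy',allow_pickle=True); D=np.load('w18.npy'); C=cloud(M,D)
A=C[220:330,265:385].reshape(-1,3)
z=98.5+6.7
for a,b in((z+43,z+49),(z+24,z+29.)):
  t=A[(A[:,2]>a)&(A[:,2]<b)&(abs(A[:,1]-130.8)<25)]; print(len(t),np.median(t[:,2]).round(1),t.max(0).round(1),t.min(0).round(1),t.mean(0).round(1))
im=cv2.imread('pics/w18.png'); cv2.imwrite('pics/w18c.png',cv2.resize(im[220:340,260:390],None,fx=6,fy=5,interpolation=2))
print(atz(M,[[325.3,231.5]],z+27).round(1),atz(M,[[325,311]],z+46).round(1))
```

```text
2993 151.8 [490.4 154.9 154.2] [471.2 106.2 148.2] [480.9 130.5 151.6]
2255 132.8 [499.9 153.3 134.2] [478.6 107.6 129.2] [491.5 130.7 132.7]
[[505.3 130.4 132.2]] [[476.8 130.3 151.2]]
```

View pics/w18c.png

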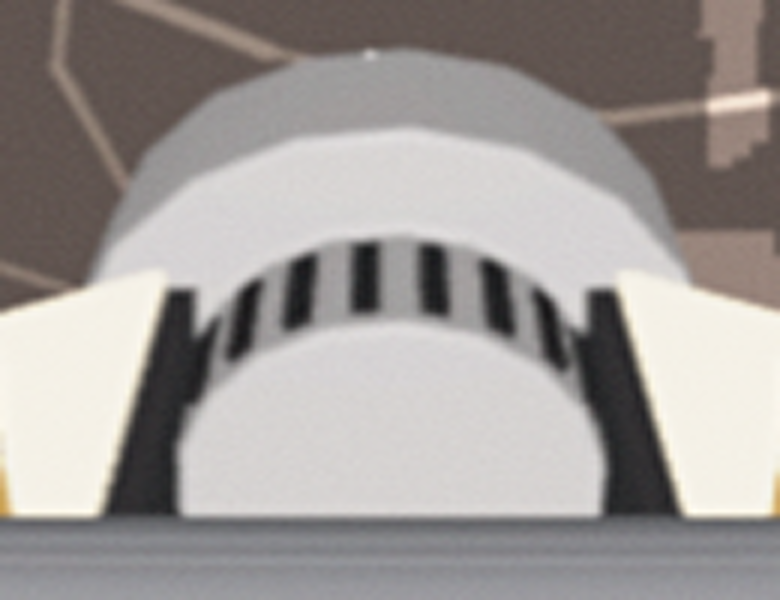

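```bash
python3 -m handwheel '[[[0,3.58,-1.7,0],[0,3.58,-1.7,0],[0,3.58,-1.7,0],[0,3.58,-1.7,0],[0,3.58,-1.7,0],[0,3.58,-1.7,0],[0,0,0,0],[0,0,0,0]]]'; python3 -m handwheel '[[[0,0,0,0],[0,0,0,0]]]'; python3 plan.py 578.8 -83.2 80 -89.4
```

```text
time: 27.47
tool_pos: [578.1, -84.5, 96.0]
tcp_rot: [-0.258, 1.567, 2.891]
contact_force: [-0.7, 0.3, -0.5]
grip_width: 29.2
time: 27.63
tool_pos: [577.8, -81.5, 97.3]
tcp_rot: [-0.348, 1.568, 2.806]
contact_force: [0.5, 1.2, -0.4]
grip_width: 29.1
t 27.6333 tcp [577.8 -81.5  97.3] x [-0.003  0.001 -1.   ] jawyaw -89.33 q [-0.27  0.54  1.49  0.    1.12  1.29] F [ 0.5  1.2 -0.4] w 29.1
turn 0.0013 shift after turn cm [ 1.733  0.173 -0.104] shift before turn [ 1.733  0.173 -0.104]
```

Run:
```python
from h import *
M=np.load('w18_M.npy',allow_pickle=True); 
for zz in (98.3,99.6):
  z=zz+6.7
  print(atz(M,[[327,246]],z+27).round(1)[0,0]-25,atz(M,[[327,284.4]],z+46).round(1)[0,0]-15)
o=bot.get_obs(); print(cam('wrist')[2]-o['tool_pos'],o['tool_pos'])
M=np.load('w17_M.npy',allow_pickle=True); D=np.load('w17.npy'); C=cloud(M,D)
A=C[220:330,265:385].reshape(-1,3); 
for a,b in((43,50),(25,30)):
  t=A[(A[:,2]>a)&(A[:,2]<b)]; print(t.max(0).round(1),t.min(0).round(1))
```

```text
473.6 473.6
474.0 474.2
[ 76.24361135   0.21047972 191.39766786] [577.78171961 -81.50065755  97.32936101]
[489.8 146.4  47.7] [467.7 115.3  43. ]
[499.2 155.3  30. ] [457.8 106.   25. ]
```

```bash
python3 -m handwheel '[[[0.8,0.15,-0.1,0],[0.9,0,0,0],[0,0,0,0],[0,0,0,0],[0,0,0,0],[0,0,0,0]]]'; python3 plan.py 579 -83.2 78 -89.4
python3 - <<'E'
from h import *
im,D=bot.capture('side'); save('s19',cv2.resize(im[130:270,240:440],None,fx=4,fy=4,interpolation=2))
E
```

```text
time: 28.13
tool_pos: [580.1, -84.2, 81.6]
tcp_rot: [2.646, 1.57, -0.485]
contact_force: [-1.0, 0.0, -0.1]
grip_width: 29.0
t 28.1333 tcp [580.1 -84.2  81.6] x [ 0. -0. -1.] jawyaw -89.37 q [-0.27  0.56  1.5  -0.    1.08  1.29] F [-1.   0.  -0.1] w 29.0
turn 0.0006 shift after turn cm [ 0.363 -0.099  0.111] shift before turn [ 0.363 -0.099  0.111]
```

View pics/s19.png

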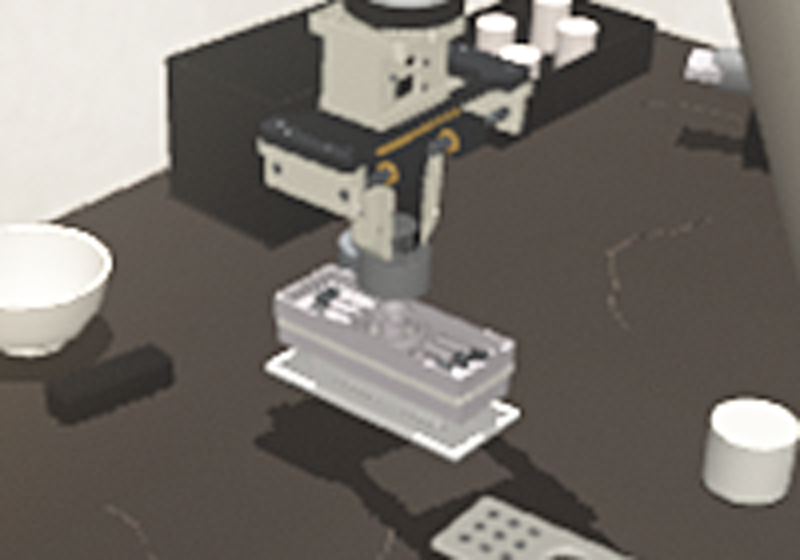

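```bash
python3 -m handwheel '[[[0.3,-0.1,0.1,0],[0,0,0,0],[0,0,0,0],[0,0,0,0]]]'; python3 plan.py 579 -83.2 68 -89.4; python3 -m handwheel '[[[0.4,0,0,0],[0.4,0,0,0],[0.3,0,0,0],[0,0,0,0],[0,0,0,0]]]'; python3 plan.py 579 -83.2 68 -89.4
```

```text
time: 28.52
tool_pos: [579.0, -83.3, 78.4]
tcp_rot: [2.073, 1.571, -1.058]
contact_force: [0.4, 0.3, -1.6]
grip_width: 29.1
t 28.5167 tcp [579.  -83.3  78.4] x [ 0. -0. -1.] jawyaw -89.38 q [-0.27  0.56  1.51 -0.    1.07  1.29] F [ 0.4  0.3 -1.6] w 29.1
turn 0.0003 shift after turn cm [ 1.044 -0.014 -0.004] shift before turn [ 1.044 -0.014 -0.004]
time: 28.93
tool_pos: [578.7, -83.3, 67.0]
tcp_rot: [-0.213, 1.57, 2.94]
contact_force: [0.1, -0.2, -0.6]
grip_width: 28.9
t 28.9333 tcp [578.7 -83.3  67. ] x [-0.001  0.    -1.   ] jawyaw -89.38 q [-0.27  0.57  1.52 -0.    1.05  1.29] F [ 0.1 -0.2 -0.6] w 28.9
turn 0.0003 shift after turn cm [-0.101 -0.007 -0.027] shift before turn [-0.101 -0.007 -0.027]
```

```bash
python3 -m handwheel '[[[0.15,0,0,0],[0.1,0,0,0],[0,0,0,0]]]'; python3 -m handwheel '[[[0.1,0,0,0],[0,0,0,0]]]'; python3 -m handwheel '[[[0.1,0,0,0],[0,0,0,0]]]'; python3 -m handwheel '[[[0.1,0,0,0],[0,0,0,0]]]'
```

```text
time: 29.18
tool_pos: [578.9, -83.3, 64.8]
tcp_rot: [0.129, 1.571, -3.001]
contact_force: [-0.9, 0.2, -0.3]
grip_width: 29.3
time: 29.35
tool_pos: [578.9, -83.3, 64.0]
tcp_rot: [1.53, 1.571, -1.6]
contact_force: [-0.7, 0.1, 0.8]
grip_width: 29.4
time: 29.52
tool_pos: [579.0, -83.3, 63.3]
tcp_rot: [2.569, 1.57, -0.562]
contact_force: [-1.4, 0.2, 3.4]
grip_width: 29.2
time: 29.68
tool_pos: [579.3, -83.3, 62.9]
tcp_rot: [2.84, 1.57, -0.291]
contact_force: [-2.4, 0.2, 7.3]
grip_width: 29.1
```

Balls met at TCP ≈64 as predicted. Continue.

```bash
for i in 1; do :; done; python3 -m handwheel '[[[0.1,0,0,0],[0,0,0,0]]]'; python3 -m handwheel '[[[0.1,0,0,0],[0,0,0,0]]]'; python3 -m handwheel '[[[0.1,0,0,0],[0,0,0,0]]]'; python3 -m handwheel '[[[0.1,0,0,0],[0,0,0,0]]]'
```

```text
time: 29.85
tool_pos: [579.5, -83.4, 62.5]
tcp_rot: [2.852, 1.569, -0.279]
contact_force: [-2.5, 1.6, 10.3]
grip_width: 28.9
time: 30.02
tool_pos: [579.6, -83.4, 61.8]
tcp_rot: [2.832, 1.568, -0.299]
contact_force: [-2.5, 1.1, 11.3]
grip_width: 29.4
time: 30.18
tool_pos: [579.3, -83.4, 60.3]
tcp_rot: [2.805, 1.569, -0.326]
contact_force: [-3.0, 0.3, 7.8]
grip_width: 28.8
time: 30.35
tool_pos: [578.8, -83.2, 58.4]
tcp_rot: [2.63, 1.571, -0.5]
contact_force: [-2.0, 0.3, 2.6]
grip_width: 29.0
```

Click: the force peaked near 11 N and is falling. Keep pressing.

```bash
python3 -m handwheel '[[[0.2,0,0,0],[0.2,0,0,0],[0,0,0,0]]]'; python3 -m handwheel '[[[0.15,0,0,0],[0,0,0,0]]]'; python3 -m handwheel '[[[0.1,0,0,0],[0,0,0,0]]]'; python3 -m handwheel '[[[0.06,0,0,0],[0,0,0,0],[0,0,0,0]]]'
```

```text
time: 30.6
tool_pos: [578.7, -83.3, 53.0]
tcp_rot: [-0.128, 1.57, 3.024]
contact_force: [-1.2, -0.0, -0.1]
grip_width: 29.1
time: 30.77
tool_pos: [579.0, -83.4, 52.0]
tcp_rot: [0.45, 1.571, -2.681]
contact_force: [0.5, -0.1, -0.5]
grip_width: 29.0
time: 30.93
tool_pos: [579.1, -83.4, 51.4]
tcp_rot: [2.581, 1.57, -0.55]
contact_force: [-0.1, 0.7, -0.1]
grip_width: 29.4
time: 31.18
tool_pos: [579.2, -83.4, 51.3]
tcp_rot: [2.727, 1.57, -0.404]
contact_force: [-1.4, 0.9, 4.1]
grip_width: 29.1
```

Seat contact at TCP 51.3, which matches 58 − 6.7. Build up to about 10 N.

```bash
python3 -m handwheel '[[[0.06,0,0,0],[0,0,0,0],[0,0,0,0]]]'; python3 -m handwheel '[[[0.02,0,0,0],[0,0,0,0],[0,0,0,0],[0,0,0,0]]]'
```

```text
time: 31.43
tool_pos: [579.2, -83.4, 51.3]
tcp_rot: [2.741, 1.57, -0.39]
contact_force: [-3.6, 1.1, 8.6]
grip_width: 29.5
time: 31.77
tool_pos: [579.2, -83.4, 51.3]
tcp_rot: [2.747, 1.57, -0.384]
contact_force: [-3.9, 0.3, 9.7]
grip_width: 29.2
```

```bash
python3 -m handwheel '[[[0.02,0,0,0],[0,0,0,0],[0,0,0,0],[0,0,0,0]]]'; python3 look.py w20
python3 - <<'E'
from h import *
im,D=bot.capture('side'); save('s20',cv2.resize(im[130:270,240:440],None,fx=4,fy=4,interpolation=2))
M=np.load('w20_M.npy',allow_pickle=True); D=np.load('w20.npy'); C=cloud(M,D)
A=C.reshape(-1,3)[D.ravel()>0]; A=A[(abs(A[:,1]+83.3)<28)]
t=A[(A[:,2]>82)&(A[:,2]<88)&(A[:,0]<606)&(A[:,0]>585)]; print('shoulder z (85)',np.median(t[:,2]).round(1),t.max(0).round(1)); t=A[(A[:,2]>99)&(A[:,2]<109)&(A[:,0]<595)&(abs(A[:,1]+83.3)<12)]; print('knob z (104)',np.median(t[:,2]).round(1))
t=A[(A[:,2]>58)&(A[:,2]<66)&(A[:,0]>640)]; print('tray rim z',np.median(t[:,2]).round(1),t.max(0).round(1),t.min(0).round(1))
for i in range(3): o=bot.get_obs(); print(o['contact_force'].round(1)); bot.capture('top')
E
```

```text
time: 32.1
tool_pos: [579.2, -83.4, 51.3]
tcp_rot: [2.745, 1.569, -0.386]
contact_force: [-3.7, 0.6, 11.3]
grip_width: 29.2
cam [654.7 -83.  242.9] [-0.281 -0.004 -0.96 ] 32.15
shoulder z (85) 84.5 [603.6 -61.   88. ]
knob z (104) 103.5
tray rim z 61.5 [657.9 -55.3  63.8] [ 640.  -111.3   58. ]
[-3.6  1.4 11.7]
[-4.   0.6 11.4]
[-3.8  0.2 10.5]
```

View pics/w20.png

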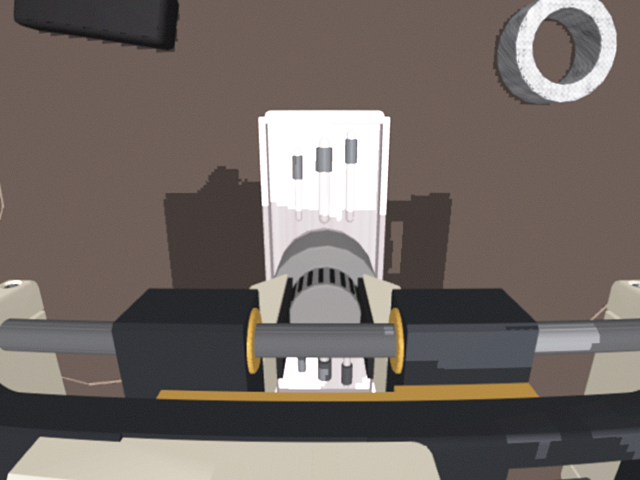

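View pics/s20.png

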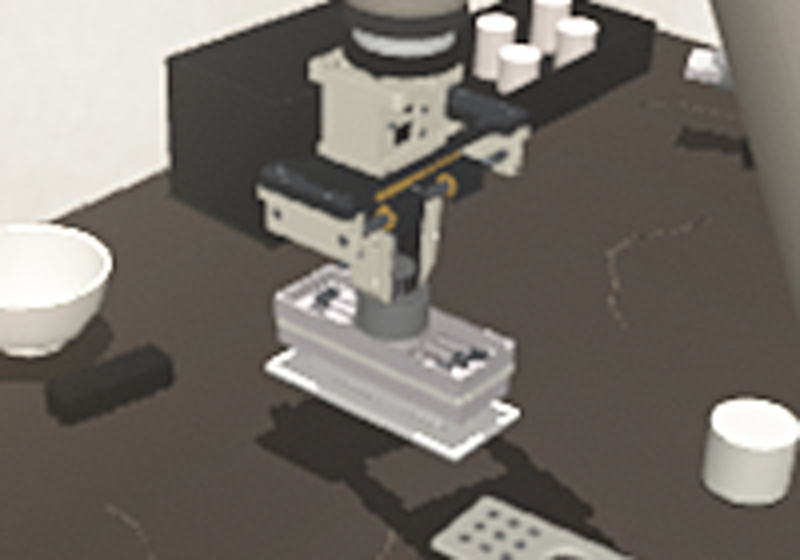

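The cap is seated level on the tray hub: shoulder at 84.5 mm against 85 expected, knob at 103.5 against 104. The push is holding steady at about 11 N.

```bash
python3 -c "
from plant import bot
print(bot.close_job()); print(bot.get_obs()['contact_force'])"
```

```text
the job is handed in; nothing more can be done
None
the job is handed in; nothing more can be done
```

I laid the farthest of the three sheets over the stud, stacked the loaded tray on it, snapped the cap on, and handed in the job with the gripper still holding and pressing the cap. The run had reached about 32 s of the 72 s allowed. No verdict is reported, so the checks below are my own measurements.

**Last checks**
- **Sheet:** its top measured about 46 mm, so its underside sat at about 40 mm, flat on the lower tray, before the tray went on.
- **Tray:** its rim measured 61.5–62 mm against 62 expected. It is centred on the stud within about 1–2 mm and square with the rack.
- **Cap:** resistance peaked at about 11 N and then fell to zero (the click), and contact with the hub came at the expected height. The shoulder measured 84.5 mm (85 expected) and the knob top 103.5 mm (104 expected).
- **Final push:** steady at about 11 N downward, with about 4 N sideways.
- **Other things on the counter:** I did not measure where the bystanders ended up. The arm met nothing I did not intend, and those visible in the last pictures look unmoved.

**What disagreed or failed**
- **TCP height:** the real fingertips sit about 33–34 mm behind the reported TCP. Because of this, my first two tries at gripping the sheet closed in the air above it, without touching it. I worked with the measured offset from then on.
- **Stud position:** the top camera and the wrist camera disagreed by about 1.5 mm across the rack. The cap went on with no noticeable sideways force before it met the balls.

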